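# Jack up the front of the analyser and hold it

### The job

Nest the small blue riser cup into the matching metal saddle cup of the red jack and let go of it, then carry or slide the jack so that the cups stand centred under the orange lift lug on the analyser's front, flat on the bench, and let go. Pump the yellow handle once to seat it - fully down, then right back up - then press it fully down again and finish while holding it down, so that the jack alone keeps the front of the analyser raised. Do not push or lift the analyser with the arm, and leave the other things on the bench where they are.

Things in the scene. Friction and masses are not known exactly. Their poses are not given: they have to be found in the camera images.
- analyser: Bench analyser: white case 300 x 300 mm, 25 to 125 mm above the bench (150 at the back), dark blue key panel on top, on a fixed rubber mat. Origin: the point on the bench below the middle of the orange lift lug; x axis points level from the lug into the analyser (case front 30 mm along x), z up. Its front can only tip up about the rear feet.
- lug (a point): Centre of the underside of the orange lift lug, a square plate 56 x 56 mm and 12 mm thick marked with a black cross on top, sticking out level from the middle of the analyser's front face. The underside is 95 mm and the top 107 mm above the bench at rest; open space below. It weighs about 11 N on the jack and is some 15 mm higher with the handle fully down. Axes as analyser.
- jack: Small red lever jack, loose, 0.76 kg. Origin on its underside below the carrying post; x axis points to the saddle, z up. Base plate 12 mm thick, 70 mm wide, x = -150 to +110 mm, so it lies under the whole handle and the jack does not tip when that is pressed. Saddle cup 85 mm ahead (+x) of the post, pump handle behind it (-x).
- post (a point): Centre of the top of the jack's carrying post, an upright block 30 mm along the jack's x, 24 mm along its y, top 100 mm above the jack's underside, black rubber on its upper 30 mm. Pinch it across y to carry or slide the jack.
- saddle_floor (a point): Centre of the inner floor of the jack's saddle, a metal cup shaped like the riser: 52 mm across the rim, 32 across the foot, 36 tall, floor 18 thick. Handle up: floor 48 mm, rim 66 mm above the jack's underside. It rises 26 mm over the full handle stroke (without the riser too little to reach the lug) and sinks as the handle comes up. z up.
- handle (a joint): Pump handle, rad: 0 = fully up (start; spring returns it there when let go), 0.6 = fully down at its stop. The saddle rises 43.3 mm per rad.
- paddle (a point): Middle of the top of the yellow paddle (45 x 40 mm) on the handle's end; press here straight down. Pivot: level axis along the jack's y, 30 mm behind the post, 60 mm up; paddle 115 mm from it. Up: handle slopes up rearward 0.45 rad, paddle 115 mm above the bench; down: slopes down 0.15 rad, paddle 49 mm up. Needs 3 N at the top, 12 to 16 N at the bottom.
- riser: Blue plastic riser cup, loose, 60 g, standing open side up: tapered, 52 mm across the rim, 32 mm across the foot, 36 mm tall, wall 3 mm, floor 18 mm thick. Origin at the centre of its underside, z up. Seated in the saddle cup its underside lies on the saddle floor, centred, and its rim stands 18 mm above the saddle rim: 84 mm above the bench with the handle up.
- riser_rim (a point): Centre of the mouth of the riser cup, at rim height, 36 mm above its underside.
- reagent: Closed glass jar with blue screw cap, 60 mm wide, 100 mm tall; origin under its centre. Bystander, to be left alone.
- beaker: Clear plastic beaker, 90 mm wide at the rim, 100 mm tall; origin under its centre. Bystander, to be left alone.
- papercup: Large white drinking cup, 80 mm wide at the rim, 90 mm tall (not the riser cup); origin under its centre. Bystander, to be left alone.
- tipbox: Green pipette-tip box with white top, 100 x 70 x 42 mm; origin under its centre. Bystander, to be left alone.
- dish: Flat clear round dish with violet content, 80 mm across, 15 mm high; origin under its centre. Bystander, to be left alone.
- rack: White foam cuvette rack with violet cuvettes, 200 x 130 mm, 70 mm high with cuvettes; origin under its centre. Bystander, to be left alone.
Things that resemble listed ones, but are neither listed nor needed, are in the scene too. Of the things like the riser, leave any that is turquoise or white; of the rest the smaller one is meant.

How it is judged:
By the outcome, as a careful person would: the job done as asked, in the order asked, and still so for the second after the job is handed in, while the arm keeps its last pose, push and grip.
It also fails if it takes over 72 s, if anything falls off the work surface, if the arm or the gripper's body presses on something with over 40 N, if the wrist force passes 120 N, or if a joint passes its speed limit or range.

### The arm

A 6-joint arm with a two-finger parallel gripper is mounted at the origin on the work surface. World frame = base frame: x ahead of the robot, y to its left, z up, the work surface at z = 0. Lengths are in mm, angles in rad, forces in N, time in s.
With the tool pointing down it reaches from about 350 to 975 mm from the base axis. Payload 17.4 kg.
Tool frame: the origin (TCP) lies at the very end of the fingers, on their centre line; the grasp point (between the pads) lies ctrl.grip_depth behind it (ctrl.grip_depth is the distance from the TCP to the grasp point, in mm); x points along the fingers, y is the direction in which the jaws open and shut, and the axes are right-handed (so a half turn about x gives the same grasp; the last joint's range is limited). The gripper opens to 85 mm and grips with 20 to 120 N. Pads are 22 mm wide; open, the fingers measure 114 mm over their backs; the gripper's body (76 mm by 85 mm) begins 54 mm behind the grasp point. The pads swing forward as they close: fully open they stand 13 mm farther back than shut.
Start: joints at [1.278, 0.116, 1.442, -0, 1.584, -0.038], TCP at [170.143, 653.21, 231.303] pointing down, gripper open.
Joint ranges: [-2.83, 2.83], [-0.83, 2.19], [0.07, 2.5], [-1.14, 4.28], [0.01, 3], [-2.97, 2.97]. Speed limits (rad/s): [1.89, 1.89, 2.22, 3.14, 3.14, 3.14].

### API

Orientations are given as a unit quaternion [x, y, z, w].
In Python, from workcell import ctrl gives the robot as it stands.
- The arm moves only by the tool jog_arm, never from a script. Its argument "commands" is a list of rows, each an object of numbers: "dx", "dy", "dz": the shift along the tool's x, y, z in m; "spin": the turn about the tool's x in rad. In form: [{"dx": .., "dy": .., "dz": .., "spin": ..}, ...]. A call has 1 to 8 rows; each row shifts and turns the commanded pose from where the row before left it, along the tool's axes as they then stand; what a row does not reach is not made up. A row lasts 1/10 s, in which the tool goes at most 50 mm and 8.59 degrees, less where a joint would pass 70% of its speed; a pose out of reach is approached as far as the arm can. A call with a gripper value outside its range is refused whole. "claw" is the finger opening in m, from 0 to 0.0854, set as the call begins (left out, the last holds). The fingers move at their own pace and stop on an object; "newtons" is the grip in N (left out, the last holds). Time passes only in rows, so rows that do not move let the fingers close. It gives the time, the measured TCP pose, the force and the opening at its end, in the units of the state.
- ctrl.observe(): the state, without advancing time (a new reading comes with each control period).
- ctrl.read_camera(name): name is "scene" or "top" or "wrist"; returns (picture, depth): 420x560x3 uint8, blue, green, red; 420x560 float32, mm along the optical axis (not along the pixel's ray), 0 where there is no reading.
- ctrl.camera_info(name): a dict with "intrinsics" (3x3 intrinsics, pixels), "R" (3x3) and "t" (3): a world point X has camera coordinates R X + t. Camera axes: x right, y down, z forward; pixel columns grow to the right and rows downward; lengths in mm; the calibration is good to about 2 mm. The wrist camera is an equidistant fisheye: a pixel r from the principal point sees the ray r / f radians off the axis. A picture is of the moment at which its call begins: read the wrist's pose just before it. camera_info takes no time and is no camera call; for the wrist camera it gives the pose at the moment of the call.
- ctrl.hand_in(): hands the job in, once; it reports no verdict.
Trained networks look in the newest picture that a camera, given by its name, has taken for a name from the list of things; names that differ only in an ending like _2 or _b are one class to them, and where a whole thing is asked for, a point or a joint stands for the part that bears it (a point fixed in the world has none). Each returns a list of dicts, best first, with "score" (0 to 1); they miss things now and then, are a little off and sometimes report something else, mostly with a low value. They report only what shows in the picture. A call takes as long as a camera call. They do not tell look-alikes from the thing itself.
- ctrl.spot_in(camera, name): "at" ([x, y, z] in mm, in world coordinates, good to about 4 mm: the middle of the surface that is visible of it).
The state is a dict: "clock": time; "q": joint angles; "qvel": joint speeds; "joint_torque": joint torques, N m; "eef_pos": TCP position; "eef_rot": TCP orientation; "wrist_force": force on the tool from outside, world axes, zero at the start; "moment": the same for the moment, N m; "gripper_width": finger opening in mm.
Only numpy, scipy, OpenCV 4.12 (cv2) and the standard library are available. Lean on these libraries where they do the work, as an engineer would, in place of code of your own. Each camera call takes 0.05 s, during which the arm holds its last target.

## Working session

There is one attempt and no reset: what is moved stays moved. The work goes in short steps, Python scripts to look and compute and a tool call to move; the robot and the scene stay as the last step left them, time stands still between calls to the robot, and variables do not carry over. Pictures are saved under pics/ and viewed, and the job is handed in when it is done.

Besides the shell and the picture viewer there is one more tool, called after "Request:" in YAML: its name, and indented under it one key for each argument. jog_arm: Moves the arm, as the interface text tells. Its arguments: {"type":"object","properties":{"commands":{"type":"array"},"claw":{"type":"number"},"newtons":{"type":"number"}},"required":["commands"]}

```bash
ls; mkdir -p pics; python3 - <<'E'
from workcell import ctrl
import cv2,numpy as np
print(ctrl.observe()); print(ctrl.grip_depth)
for n in ("scene","top"):
    p,d=ctrl.read_camera(n); cv2.imwrite(f"pics/{n}0.png",p); np.save(f"pics/{n}0.npy",d)
    i=ctrl.camera_info(n); print(n,i)
E
```

```text
pics
{'clock': 0.0, 'q': array([ 1.27818454e+00,  1.16471663e-01,  1.44226315e+00,  2.97583590e-06,
        1.58397308e+00, -3.78234392e-02]), 'qvel': array([ 0.0005812 ,  0.00019766,  0.00067456, -0.00075877,  0.00015724,
       -0.00014404]), 'joint_torque': array([ 2.17286739e-03, -7.31997299e+01, -6.32521033e+01,  1.83019729e-04,
        6.00249608e-03, -1.73033266e-05]), 'eef_pos': array([170.09758678, 653.02702726, 230.57313636]), 'eef_rot': array([ 0.08944904,  0.7014424 , -0.09022655,  0.70131063]), 'wrist_force': array([ 0.61327786,  0.01506046, -0.08511946]), 'moment': array([-0.00921761, -0.00751394, -0.01831876]), 'gripper_width': 85.29871915093466}
18.700000000000003
scene {'intrinsics': array([[540.98132475,   0.        , 281.28108687],
       [  0.        , 540.98132475, 207.24624065],
       [  0.        ,   0.        ,   1.        ]]), 'R': array([[-0.87268053,  0.48815639,  0.01149082],
       [ 0.34202237,  0.62789254, -0.69912206],
       [-0.3484959 , -0.60618009, -0.71491   ]]), 't': array([ 426.17644801, -119.1189518 , 2004.72719733])}
top {'intrinsics': array([[490.8238632 ,   0.        , 280.4803628 ],
       [  0.        , 490.8238632 , 205.55385032],
       [  0.        ,   0.        ,   1.        ]]), 'R': array([[ 1.85850896e-02, -9.99827179e-01, -4.55248341e-04],
       [-9.84403010e-01, -1.82187064e-02, -1.74982263e-01],
       [ 1.74943729e-01,  3.70020888e-03, -9.84571481e-01]]), 't': array([ -11.63472717,  535.87010519, 1654.93709475])}
```

View pics/scene0.png

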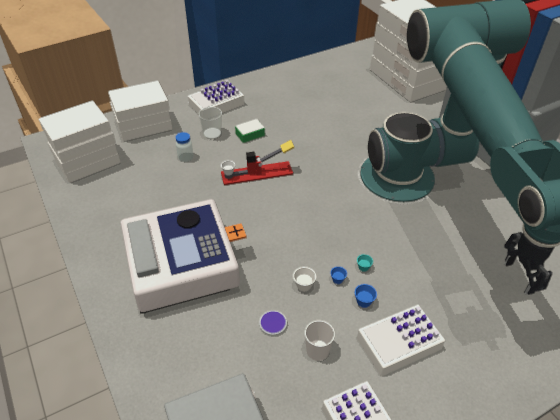

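View pics/top0.png

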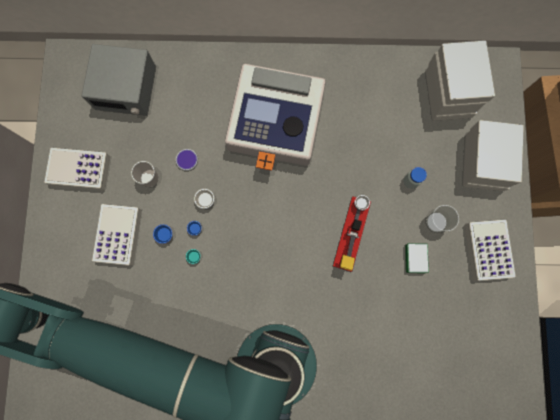

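Scene: candidates for the riser in the top view are small blue (194,229), larger blue (163,235), turquoise (193,257) and white (204,199), plus the large white cup (144,172). By the description it is the small blue one at (194,229). The jack's cup is at (362,203), its post near (355,226), the paddle at (347,263) and the lug cross at (266,161).

```bash
cat > h.py <<'E'
import numpy as np,cv2
from workcell import ctrl
def ray(cam,uv,z):
    "world point on pixel ray at world height z"
    i=ctrl.camera_info(cam) if isinstance(cam,str) else cam
    K,R,t=i["intrinsics"],i["R"],i["t"]
    d=R.T@np.linalg.solve(K,[uv[0],uv[1],1.]); c=-R.T@t
    return c+d*(z-c[2])/d[2]
def deproj(cam,d):
    i=ctrl.camera_info(cam);K,R,t=i["intrinsics"],i["R"],i["t"]
    v,u=np.mgrid[:420,:560]
    P=np.stack([(u-K[0,2])/K[0,0]*d,(v-K[1,2])/K[1,1]*d,d],-1)
    return (P-t)@R
def proj(cam,X):
    i=ctrl.camera_info(cam);K,R,t=i["intrinsics"],i["R"],i["t"]
    c=K@(R@np.asarray(X,float)+t); return c[:2]/c[2]
E
python3 - <<'E'
from h import *
np.set_printoptions(precision=1,suppress=True)
for n,(crops) in {"top":[(150,180,110,100),(320,185,70,95),(225,130,80,60)],"scene":[(290,240,110,80),(210,130,100,65),(205,210,60,50)]}.items():
    p=cv2.imread(f"pics/{n}0.png")
    ims=[]
    for x,y,w,h in crops:
        c=p[y:y+h,x:x+w]; ims.append(cv2.resize(c,(260,int(260*h/w)),interpolation=cv2.INTER_CUBIC))
    H=max(i.shape[0] for i in ims)
    cv2.imwrite(f"pics/crop_{n}.png",np.hstack([cv2.copyMakeBorder(i,0,H-i.shape[0],0,5,cv2.BORDER_CONSTANT) for i in ims]))
    d=np.load(f"pics/{n}0.npy"); P=deproj(n,d)
    hsv=cv2.cvtColor(p,cv2.COLOR_BGR2HSV)
    for nm,lo,hi in [("orange",(5,180,130),(18,255,255)),("yellow",(20,150,120),(32,255,255)),("blue",(100,150,60),(118,255,255)),("turq",(78,120,60),(95,255,255)),("red",(0,180,80),(4,255,255))]:
        m=cv2.inRange(hsv,lo,hi); k,l,s,c=cv2.connectedComponentsWithStats(m)
        for j in range(1,k):
            if s[j,4]>25:
                q=P[l==j]; print(n,nm,c[j],s[j],np.median(q,0),q[:,2].min(),q[:,2].max())
for cam in ("top","scene"):
    ctrl.read_camera(cam)
    for nm in ("riser_rim","lug","post","saddle_floor","paddle"):
        print(cam,nm,[(r["at"],round(r["score"],2)) for r in ctrl.spot_in(cam,nm)[:4]])
E
```

```text
top orange [265.1 160.5] [257 152  17  18 177] [680.1  52.9 106.8] 97.45477923917721 117.96551342385149
top yellow [346.9 262.3] [341 255  13  15 148] [ 340.4 -221.5  117.3] 98.47541217354227 129.73600613928227
top blue [418.  174.5] [411 168  15  14 164] [ 642.2 -467.    99.2] 90.08687114987976 107.10654000121423
top blue [193.6 228. ] [188 222  12  13 130] [455.3 299.4  21. ] 11.177030023085297 1723.1663327066542
top blue [162.2 233.9] [154 226  17  17 243] [431.9 407.1  27.9] 13.810969960936239 53.39902851020868
top turq [192.7 256.3] [186 250  14  14 147] [357.4 298.7  21.9] 10.12011852451004 43.870603640384346
top red [345.2 234.3] [334 198  22  69 456] [ 436.2 -230.5   11.5] -0.9913546776043786 1723.1663327066542
top red [362.  221.1] [357 210  11  27 104] [ 499.6 -289.3   12.4] 2.026033177133624 76.42781980933667
top red [355.3 247.1] [352 238   8  19  74] [ 400.5 -264.5   11.7] 2.2737056187752227 18.67109767271811
scene yellow [286.1 147.1] [282 142  11  10  55] [ 348.6 -217.8  111.4] 100.13600865687637 123.03996334691573
scene blue [262.6  32.2] [  185     0   174    86 1041
[... 928 characters left out ...]
 [([454.5, 290.9, 16.7], 0.75), ([560.5, 265.1, 24.2], 0.67), ([437.4, 402.9, 24.7], 0.59), ([357.0, 296.0, 17.2], 0.55)]
top lug [([832.7, 21.9, 131.7], 0.63)]
top post [([446.8, -252.2, 13.0], 0.75), ([646.9, 474.6, 48.5], 0.74)]
top saddle_floor [([558.7, -287.4, 50.6], 0.73)]
top paddle [([356.6, -237.9, 111.0], 0.62)]
scene riser_rim [([555.7, 255.5, 31.4], 0.9), ([425.5, 398.2, 33.9], 0.84), ([356.9, 290.0, 19.6], 0.57), ([453.0, 292.9, 20.5], 0.56)]
scene lug [([866.4, 77.2, 123.3], 0.71), ([865.6, 79.1, 123.7], 0.17)]
scene post [([436.3, 575.1, 48.2], 0.62)]
scene saddle_floor [([552.9, -284.9, 51.2], 0.57), ([458.9, -244.2, 15.5], 0.24)]
scene paddle [([362.3, -230.2, 101.2], 0.5)]
```

View pics/crop_top.png

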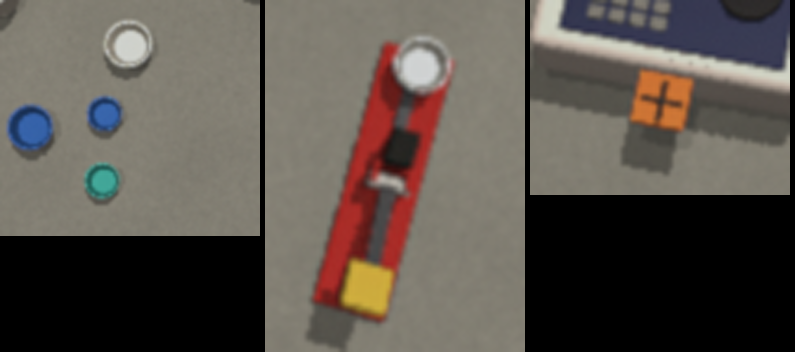

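View pics/crop_scene.png

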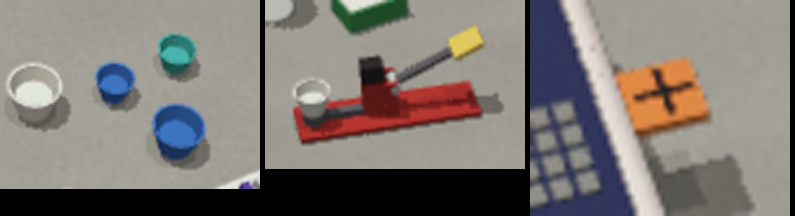

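The crops confirm the choice: the blue cup at top (194,229) / scene (338,274) is smaller than the other blue one at (163,235). Next I'll compute positions from both cameras and compare them.

```bash
python3 - <<'E'
from h import *
from scipy.spatial.transform import Rotation as Ro
np.set_printoptions(precision=1,suppress=True)
F={"rim saddle":(66,(362.3,202.8),(228.1,163)),"post":(100,(356.9,224.8),(250.8,153.8)),"paddle":(115,(347.2,262.4),(287,146.5)),"lug":(107,(265.3,160.7),(234.5,232.5)),"riser":(36,(194,228),(338.5,271.5))}
for k,(z,a,b) in F.items(): print(k,ray("top",a,z),ray("scene",b,z))
q=ctrl.observe()["eef_rot"]; print(Ro.from_quat(q).as_matrix())
w=ctrl.camera_info("wrist"); print(w["intrinsics"],w["R"],-w["R"].T@w["t"])
p,d=ctrl.read_camera("wrist"); cv2.imwrite("pics/w0.png",p)
# analyser heading from lug mask in top
p=cv2.imread("pics/top0.png");hsv=cv2.cvtColor(p,cv2.COLOR_BGR2HSV)
m=cv2.inRange(hsv,(5,120,100),(20,255,255));m[:140]=0;m[180:]=0
m=cv2.morphologyEx(m,cv2.MORPH_CLOSE,np.ones((5,5)))
r=cv2.minAreaRect(np.argwhere(m)[:,::-1].astype(np.float32)); b=cv2.boxPoints(r); print(r); print(np.array([ray("top",x,107) for x in b]))
# analyser top white case
d=np.load("pics/top0.npy");P=deproj("top",d)
sel=(P[...,2]>115)&(P[...,2]<160)&(P[...,0]>650)&(P[...,1]>-150)&(P[...,1]<200)
r=cv2.minAreaRect(P[sel][:,:2].astype(np.float32)); print(r)
print(ctrl.observe()["clock"])
E
```

```text
rim saddle [ 547.5 -282.4   66. ] [ 547.  -287.6   66. ]
post [ 466.1 -257.9  100. ] [ 469.8 -257.9  100. ]
paddle [ 339.8 -222.9  115. ] [ 345.5 -216.2  115. ]
lug [679.3  52.6 107. ] [686.1  58.1 107. ]
riser [453.5 296.3  36. ] [453.8 293.4  36. ]
[[-0.   0.3  1. ]
 [-0.   1.  -0.3]
 [-1.  -0.  -0. ]]
[[325.2   0.  283.6]
 [  0.  325.2 204.5]
 [  0.    0.    1. ]] [[ 0.3  1.  -0. ]
 [ 0.9 -0.2  0.3]
 [ 0.3 -0.1 -0.9]] [ 91.1 673.4 373.7]
((407.5, 159.0), (38.0, 303.0), 90.0)
[[ 751.9   86.2  107. ]
 [ 771.  -951.4  107. ]
 [ 637.3 -940.6  107. ]
 [ 618.4   82.5  107. ]]
((830.55419921875, 25.99298095703125), (298.24725341796875, 350.9447021484375), 79.70586395263672)
0.75
```

View pics/w0.png

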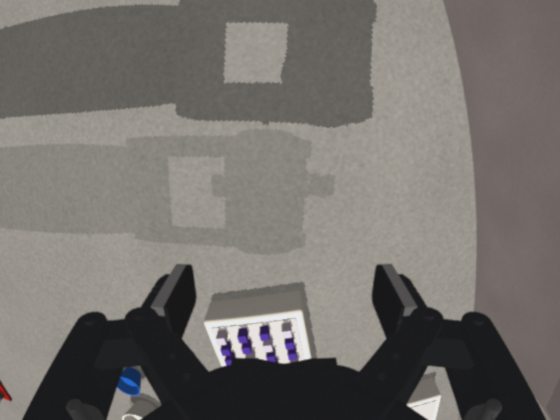

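```bash
cat >> h.py <<'E'
from scipy.spatial.transform import Rotation as Ro
def state():
    s=ctrl.observe(); return np.array(s["eef_pos"]),Ro.from_quat(s["eef_rot"]).as_matrix(),s
def move(target):
    p,R,s=state(); d=R.T@(np.asarray(target,float)-p)
    print("t",round(s["clock"],2),"pos",p.round(1),"yaw y-axis deg",np.degrees(np.arctan2(-R[0,1],R[1,1])).round(2),"tilt",R[2].round(3),"F",s["wrist_force"].round(1),"w",round(s["gripper_width"],1)); print("tool d(mm)",d.round(1))
def wproj(X,i=None):
    i=i or ctrl.camera_info("wrist");K=i["intrinsics"];c=i["R"]@np.asarray(X,float)+i["t"]
    r=np.hypot(c[0],c[1]);th=np.arctan2(r,c[2]);return np.array([K[0,2]+K[0,0]*th*c[0]/r,K[1,2]+K[0,0]*th*c[1]/r])
def wray(uv,z,i):
    K=i["intrinsics"];x=(uv[0]-K[0,2])/K[0,0];y=(uv[1]-K[1,2])/K[0,0];th=np.hypot(x,y)
    d=i["R"].T@np.array([np.sin(th)*x/th,np.sin(th)*y/th,np.cos(th)]);c=-i["R"].T@i["t"]
    return c+d*(z-c[2])/d[2]
E
python3 - <<'E'
from h import *
move((454,295,130))
p,R,s=state()
for h in (0,50,100,150): print(h,wproj(p-[0,0,h]))
E
```

```text
t 0.75 pos [170.1 653.2 231.4] yaw y-axis deg -14.6 tilt [-1.  0. -0.] F [-0.1  0.1  0. ] w 85.1
tool d(mm) [ 101.3 -275.1  365. ]
0 [284.35162621 269.41302639]
50 [284.20895657 230.62879713]
100 [284.11493083 205.78039464]
150 [284.04905798 188.68476357]
```

Request:
jog_arm:
  commands:
    - {"dy":-0.034,"dz":0.046,"dx":0.005}
    - {"dy":-0.034,"dz":0.046,"dx":0.005}
    - {"dy":-0.034,"dz":0.046,"dx":0.005}
    - {"dy":-0.034,"dz":0.046,"dx":0.005}
    - {"dy":-0.034,"dz":0.046,"dx":0.005}
    - {"dy":-0.034,"dz":0.046,"dx":0.005}
    - {"dy":-0.034,"dz":0.046,"dx":0.005}
    - {"dy":-0.034,"dz":0.046,"dx":0.005}

```text
validation failed for argument at $.co...
```

Request:
jog_arm:
  commands:
    - {"dx":0.02}
    - {"dx":0.02}
    - {"dx":0.02}
    - {}

```text
validation failed for argument at $.co...
```

```bash
python3 - <<'E'
from h import *
move((454,295,130))
i=ctrl.camera_info("wrist")
p,d=ctrl.read_camera("wrist"); cv2.imwrite("pics/w1.png",p)
print(ctrl.spot_in("wrist","riser_rim"))
hsv=cv2.cvtColor(p,cv2.COLOR_BGR2HSV)
m=cv2.inRange(hsv,(100,150,50),(118,255,255));k,l,s,c=cv2.connectedComponentsWithStats(m)
for j in range(1,k):
    if s[j,4]>200: print(c[j],s[j],wray(c[j],36,i),wray(c[j],28,i))
E
```

```text
t 0.75 pos [170.1 653.2 231.4] yaw y-axis deg -14.6 tilt [-1.  0. -0.] F [-0.1  0.1  0. ] w 85.1
tool d(mm) [ 101.3 -275.1  365. ]
[{'at': [533.3, 272.9, 25.4], 'score': 0.91}, {'at': [456.7, 301.2, 26.7], 'score': 0.7}]
[129.28752643 381.45031712] [117 368  23  28 473] [442.34851745 309.11922484  36.        ] [450.66941887 300.48989987  28.        ]
```

View pics/w1.png

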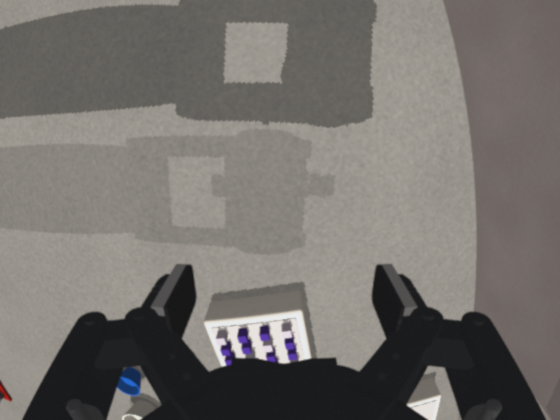

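The move was refused because every row needs all four keys. The arm has not moved.

Request:
jog_arm:
  commands:
    - {"dx":0.005,"dy":-0.034,"dz":0.036,"spin":0}
    - {"dx":0.005,"dy":-0.034,"dz":0.036,"spin":0}
    - {"dx":0.005,"dy":-0.034,"dz":0.036,"spin":0}
    - {"dx":0.005,"dy":-0.034,"dz":0.036,"spin":0}
    - {"dx":0.005,"dy":-0.034,"dz":0.036,"spin":0}
    - {"dx":0.005,"dy":-0.034,"dz":0.036,"spin":0}
    - {"dx":0.005,"dy":-0.034,"dz":0.036,"spin":0}
    - {"dx":0.005,"dy":-0.034,"dz":0.036,"spin":0}

```text
clock: 1.65
eef_pos: [380.9, 315.6, 191.4]
eef_rot: [0.09, 0.701, -0.09, 0.702]
wrist_force: [0.6, 0.4, 0.4]
gripper_width: 85.2
```

Request:
jog_arm:
  commands:
    - {"dx":0.02,"dy":0,"dz":0.039,"spin":0}
    - {"dx":0.02,"dy":0,"dz":0.038,"spin":0}
    - {"dx":0.02,"dy":0,"dz":0,"spin":0}
    - {"dx":0,"dy":0,"dz":0,"spin":0}

```text
clock: 2.05
eef_pos: [454.4, 296.9, 128.5]
eef_rot: [0.089, 0.703, -0.091, 0.7]
wrist_force: [-1.5, -0.2, -0.4]
gripper_width: 85.3
```

```bash
cat > look.py <<'E'
from h import *
import sys
move((454,295,130))
i=ctrl.camera_info("wrist")
p,d=ctrl.read_camera("wrist"); cv2.imwrite(sys.argv[1],p)
hsv=cv2.cvtColor(p,cv2.COLOR_BGR2HSV)
m=cv2.inRange(hsv,(100,150,50),(118,255,255));k,l,s,c=cv2.connectedComponentsWithStats(m)
for j in range(1,k):
    if s[j,4]>200: print(c[j],s[j],wray(c[j],36,i),wray(c[j],25,i))
E
python3 look.py pics/w2.png
```

```text
t 2.05 pos [454.4 296.9 128.5] yaw y-axis deg -14.68 tilt [-1.    -0.003 -0.003] F [-1.5 -0.2 -0.4] w 85.3
tool d(mm) [-1.5 -1.9  0.1]
[409.17601333 151.19156024] [ 369  108   81   87 5403] [433.17067675 400.88370649  36.        ] [435.84771374 404.78626787  25.        ]
[280.79649123 209.96555024] [ 249  179   65   62 3135] [454.23267225 293.98322548  36.        ] [457.895132   292.88425852  25.        ]
```

View pics/w2.png

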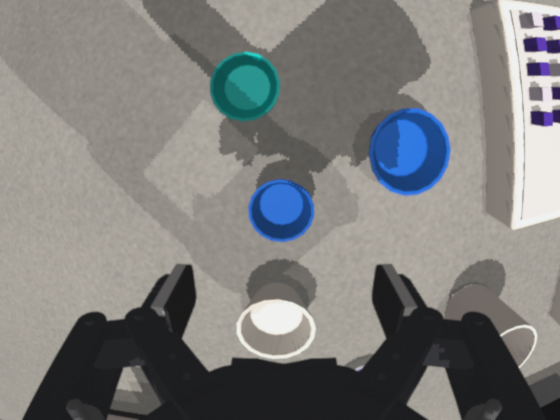

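Wrist view: riser rim centred at (281,210), which gives (454,294) at rim height and agrees with the top and scene views. Turquoise cup (245,86), large blue (409,151), white (275,328). Descending to grasp.

Request:
jog_arm:
  commands:
    - {"dx":0.03,"dy":-0.003,"dz":0.0005,"spin":0}
    - {"dx":0.03,"dy":0,"dz":0,"spin":0}
    - {"dx":0.03,"dy":0,"dz":0,"spin":0}
    - {"dx":0.0215,"dy":0,"dz":0,"spin":0}
    - {"dx":0,"dy":0,"dz":0,"spin":0}
    - {"dx":0,"dy":0,"dz":0,"spin":0}
  claw: 0.075
  newtons: 20

```text
clock: 2.7
eef_pos: [454.7, 295.7, 21.6]
eef_rot: [0.09, 0.701, -0.089, 0.702]
wrist_force: [0.8, 0.0, -0.0]
gripper_width: 75.2
```

```bash
python3 - <<'E'
from h import *
move((454.3,294,17))
E
python3 look.py pics/w3.png
```

```text
t 2.7 pos [454.7 295.7  21.6] yaw y-axis deg -14.55 tilt [-1.     0.001  0.001] F [ 0.8  0.  -0. ] w 75.2
tool d(mm) [ 4.6 -1.7  0. ]
t 2.7 pos [454.7 295.7  21.6] yaw y-axis deg -14.55 tilt [-1.     0.001  0.001] F [ 0.8  0.  -0. ] w 75.2
tool d(mm) [-108.4   -0.7   -0.4]
[484.94808126 186.24176072] [  421   119   125   140 13290] [431.68814721 398.51917815  36.        ] [436.52012957 405.64653048  25.        ]
[280.61410321 279.66307615] [ 228  228  106  100 7984] [451.56771656 294.68028372  36.        ] [458.1100228  292.87393443  25.        ]
```

View pics/w3.png

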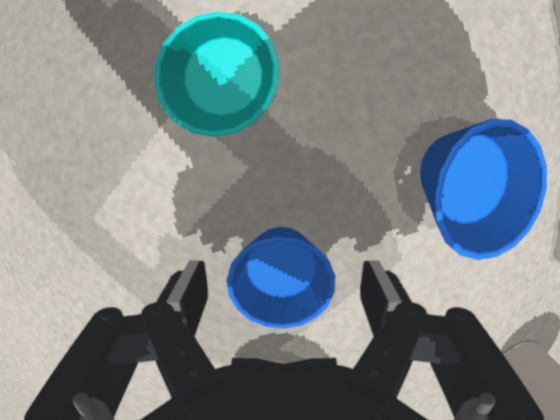

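The fingers straddle the riser, rim centre at (281,282) between pads at (195,290) and (370,290). Lowering slightly and closing.

Request:
jog_arm:
  commands:
    - {"dx":0.004,"dy":-0.0015,"dz":-0.001,"spin":0}
    - {"dx":0,"dy":0,"dz":0,"spin":0}

```text
clock: 2.95
eef_pos: [453.3, 293.9, 16.5]
eef_rot: [0.09, 0.701, -0.09, 0.702]
wrist_force: [0.2, -0.7, -0.2]
gripper_width: 75.0
```

Request:
jog_arm:
  commands:
    - {"dx":0,"dy":0,"dz":0,"spin":0}
    - {"dx":0,"dy":0,"dz":0,"spin":0}
    - {"dx":0,"dy":0,"dz":0,"spin":0}
    - {"dx":0,"dy":0,"dz":0,"spin":0}
    - {"dx":0,"dy":0,"dz":0,"spin":0}
    - {"dx":0,"dy":0,"dz":0,"spin":0}
  claw: 0.035
  newtons: 25

```text
clock: 3.55
eef_pos: [453.4, 293.9, 16.6]
eef_rot: [0.09, 0.701, -0.09, 0.702]
wrist_force: [-2.1, -1.4, 7.4]
gripper_width: 49.3
```

```bash
python3 look.py pics/w4.png
```

```text
t 3.55 pos [453.4 293.9  16.6] yaw y-axis deg -14.6 tilt [-1.  0.  0.] F [-2.1 -1.4  7.4] w 49.3
tool d(mm) [-113.4    1.2    0.3]
[492.93248268 190.32387896] [  428   123   127   142 13715] [431.40138601 398.12643213  36.        ] [436.50385188 405.6483286   25.        ]
[283.46483217 286.12442178] [ 229  233  111  102 8431] [451.00389828 294.08290252  36.        ] [457.85963557 292.29902509  25.        ]
```

View pics/w4.png

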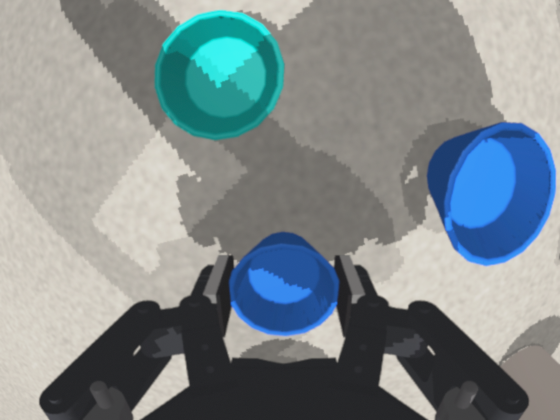

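Gripped: width 49 mm, consistent with just under the 52 mm rim. Lift and carry it toward the saddle.

Request:
jog_arm:
  commands:
    - {"dx":-0.03,"dy":0,"dz":0,"spin":0}
    - {"dx":-0.04,"dy":0,"dz":0,"spin":0}
    - {"dx":-0.04,"dy":0,"dz":0,"spin":0}
    - {"dx":-0.04,"dy":0,"dz":0,"spin":0}
    - {"dx":0,"dy":0,"dz":0,"spin":0}

```text
clock: 4.1
eef_pos: [454.8, 294.7, 172.0]
eef_rot: [0.092, 0.699, -0.088, 0.704]
wrist_force: [0.6, 0.4, -0.6]
gripper_width: 49.0
```

```bash
python3 look.py pics/w5.png; python3 -c "
from h import *
move((547.5,-284,160))"
```

```text
t 4.1 pos [454.8 294.7 172. ] yaw y-axis deg -14.6 tilt [-1.     0.006  0.006] F [ 0.6  0.4 -0.6] w 49.0
tool d(mm) [42.  -0.2 -1.1]
[392.44471988 141.05354487] [ 358  105   70   74 4034] [433.02342404 400.79722312  36.        ] [435.32813304 404.22180746  25.        ]
[283.61328078 286.2809029 ] [ 229  233  110  102 8373] [550.55933558 270.22603083  36.        ] [557.5174099  268.48116994  25.        ]
t 4.15 pos [454.1 294.3 168.7] yaw y-axis deg -14.6 tilt [-1.     0.003  0.003] F [-0.8 -0.3 -0.3] w 48.7
tool d(mm) [   7.8 -536.1  236.1]
```

View pics/w5.png

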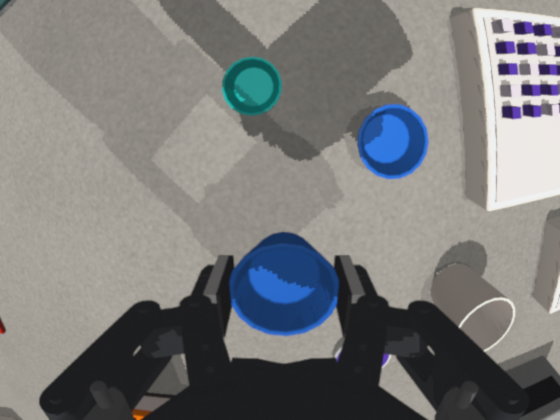

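Request:
jog_arm:
  commands:
    - {"dx":0,"dy":-0.036,"dz":0.018,"spin":0}
    - {"dx":0,"dy":-0.036,"dz":0.018,"spin":0}
    - {"dx":0,"dy":-0.036,"dz":0.018,"spin":0}
    - {"dx":0,"dy":-0.036,"dz":0.018,"spin":0}
    - {"dx":0,"dy":-0.036,"dz":0.018,"spin":0}
    - {"dx":0,"dy":-0.036,"dz":0.018,"spin":0}
    - {"dx":0,"dy":-0.036,"dz":0.018,"spin":0}
    - {"dx":0,"dy":-0.036,"dz":0.018,"spin":0}

```text
clock: 4.95
eef_pos: [519.5, -22.9, 164.5]
eef_rot: [0.09, 0.702, -0.09, 0.701]
wrist_force: [0.7, 0.0, -1.1]
gripper_width: 48.9
```

Request:
jog_arm:
  commands:
    - {"dx":0,"dy":-0.036,"dz":0.018,"spin":0}
    - {"dx":0,"dy":-0.036,"dz":0.018,"spin":0}
    - {"dx":0,"dy":-0.036,"dz":0.018,"spin":0}
    - {"dx":0,"dy":-0.036,"dz":0.018,"spin":0}
    - {"dx":0,"dy":-0.036,"dz":0.022,"spin":0}
    - {"dx":0,"dy":-0.036,"dz":0.022,"spin":0}
    - {"dx":0,"dy":-0.025,"dz":0.018,"spin":0}
    - {"dx":0,"dy":0,"dz":0,"spin":0}

```text
clock: 5.75
eef_pos: [588.8, -291.2, 163.3]
eef_rot: [0.091, 0.702, -0.091, 0.7]
wrist_force: [0.7, 0.5, -1.5]
gripper_width: 48.7
```

```bash
python3 look.py pics/w6.png; python3 -c "
from h import *
move((547.5,-284,160))
for z,n,X in [(66,'sad',(547.3,-285)),(100,'post',(468,-258)),(115,'pad',(342,-220))]: print(n,wproj((*X,z)))"
```

```text
t 5.75 pos [ 588.8 -291.2  163.3] yaw y-axis deg -14.75 tilt [-1.     0.    -0.003] F [ 0.7  0.5 -1.5] w 48.7
tool d(mm) [  34.1  532.5 -279.5]
[283.59076262 286.22616064] [ 229  233  110  102 8379] [ 677.29631866 -314.79664684   36.        ] [ 684.10663966 -316.58535011   25.        ]
[104.45163869 311.70503597] [  85  293   46   44 1251] [ 670.38658222 -528.75486274   36.        ] [ 676.91530591 -539.26315468   25.        ]
t 5.8 pos [ 588.5 -289.5  163.5] yaw y-axis deg -14.71 tilt [-1.     0.001 -0.003] F [ 0.1 -0.2 -1.3] w 49.3
tool d(mm) [  3.6  -5.1 -41. ]
sad [275.87511335 155.06864512]
post [284.08728552  33.70506663]
pad [ 291.49408253 -139.78778943]
```

View pics/w6.png

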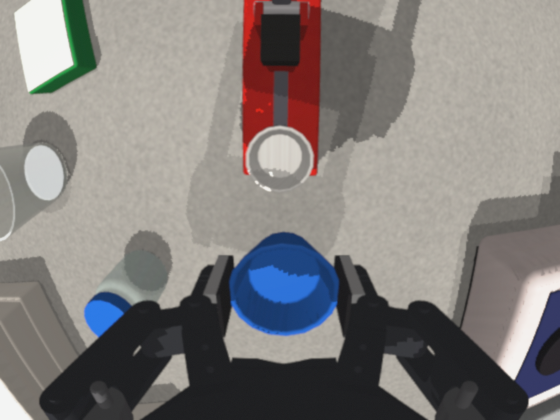

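```bash
python3 - <<'E'
from h import *
np.set_printoptions(precision=1,suppress=True)
p=cv2.imread("pics/w6.png"); cv2.imwrite("pics/c6.png",cv2.resize(p[0:200,220:340],None,fx=4,fy=3.0 if 0 else 3,interpolation=cv2.INTER_CUBIC))
i=ctrl.camera_info("wrist")
print("sad",wray((279.5,158.5),66,i))
for uv in [(243,10),(244,165),(321,10),(318,165)]: print(wray(uv,12,i))
for uv in [(262,17),(299,17),(262,65),(299,65)]: print("post",wray(uv,100,i),wray(uv,70,i))
E
```

```text
sad [ 550.5 -283.1   66. ]
[ 417.9 -282.6   12. ]
[ 557.1 -319.4   12. ]
[ 435.6 -215.4   12. ]
[ 574.4 -253.3   12. ]
post [ 453.5 -268.4  100. ] [ 445.3 -268.3   70. ]
post [ 459.4 -246.2  100. ] [ 452.1 -242.8   70. ]
post [ 484.1 -276.4  100. ] [ 480.4 -277.4   70. ]
post [ 490.  -254.2  100. ] [ 487.1 -252.    70. ]
```

View pics/c6.png

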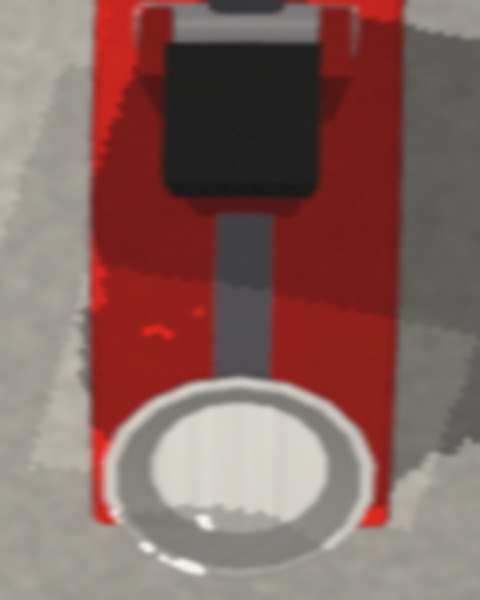

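Request:
jog_arm:
  commands:
    - {"dx":0,"dy":-0.0035,"dz":-0.02,"spin":0}
    - {"dx":0.01,"dy":0,"dz":-0.018,"spin":0}
    - {"dx":0.025,"dy":0,"dz":0,"spin":0}
    - {"dx":0.015,"dy":0,"dz":0,"spin":0}
    - {"dx":0,"dy":0,"dz":0,"spin":0}
    - {"dx":0,"dy":0,"dz":0,"spin":0}

```text
clock: 6.4
eef_pos: [551.4, -281.7, 115.9]
eef_rot: [0.09, 0.702, -0.09, 0.701]
wrist_force: [0.4, -0.8, -0.8]
gripper_width: 49.0
```

```bash
python3 look.py pics/w7.png; python3 -c "
from h import *
move((550.5,-283.1,68))"
```

```text
t 6.4 pos [ 551.4 -281.7  115.9] yaw y-axis deg -14.57 tilt [-1.  0. -0.] F [ 0.4 -0.8 -0.8] w 49.0
tool d(mm) [ -13.9  533.6 -239.4]
[283.59913845 286.32176618] [ 229  233  110  102 8357] [ 610.86167304 -297.48008594   36.        ] [ 617.71325396 -299.2563539    25.        ]
t 6.45 pos [ 551.7 -281.9  116.5] yaw y-axis deg -14.58 tilt [-1.    -0.     0.001] F [ 0.6  0.  -0.1] w 49.3
tool d(mm) [48.5 -1.4 -0.8]
```

View pics/w7.png

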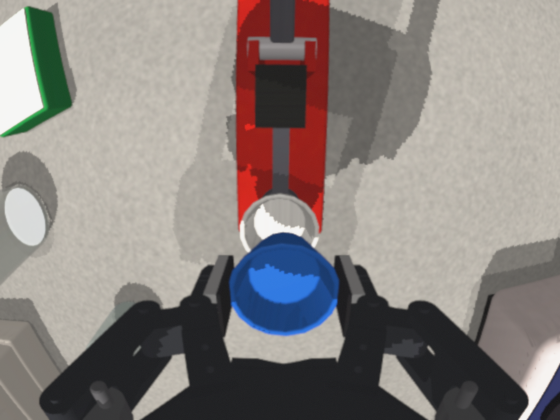

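Request:
jog_arm:
  commands:
    - {"dx":0.01,"dy":-0.002,"dz":-0.001,"spin":0}
    - {"dx":0.015,"dy":0,"dz":0,"spin":0}
    - {"dx":0.012,"dy":0,"dz":0,"spin":0}
    - {"dx":0.006,"dy":0,"dz":0,"spin":0}
    - {"dx":0.003,"dy":0,"dz":0,"spin":0}
    - {"dx":0,"dy":0,"dz":0,"spin":0}

```text
clock: 7.05
eef_pos: [549.7, -283.7, 69.4]
eef_rot: [0.09, 0.702, -0.09, 0.701]
wrist_force: [0.1, -0.9, 0.2]
gripper_width: 49.0
```

```bash
python3 look.py pics/w8.png; python3 -c "
from h import *
p,d=ctrl.read_camera('scene'); cv2.imwrite('pics/s8.png',cv2.resize(p[110:200,180:320],None,fx=5,fy=5,interpolation=cv2.INTER_CUBIC))
move((550.5,-283.1,66))"
```

```text
t 7.05 pos [ 549.7 -283.7   69.4] yaw y-axis deg -14.6 tilt [-1.     0.    -0.001] F [ 0.1 -0.9  0.2] w 49.0
tool d(mm) [ -60.4  535.9 -238.5]
[283.60291135 286.1663286 ] [ 229  233  110  102 8381] [ 580.05607005 -291.9455369    36.        ] [ 586.89889572 -293.72310742   25.        ]
t 7.15 pos [ 549.9 -283.8   70.2] yaw y-axis deg -14.6 tilt [-1. -0.  0.] F [ 0.5  0.  -0.2] w 49.2
tool d(mm) [4.2 0.8 0.4]
```

View pics/w8.png

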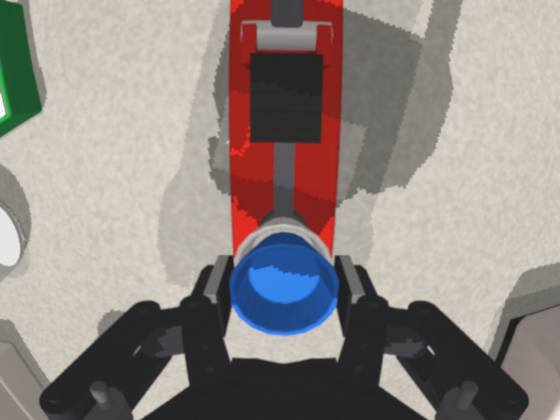

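View pics/s8.png

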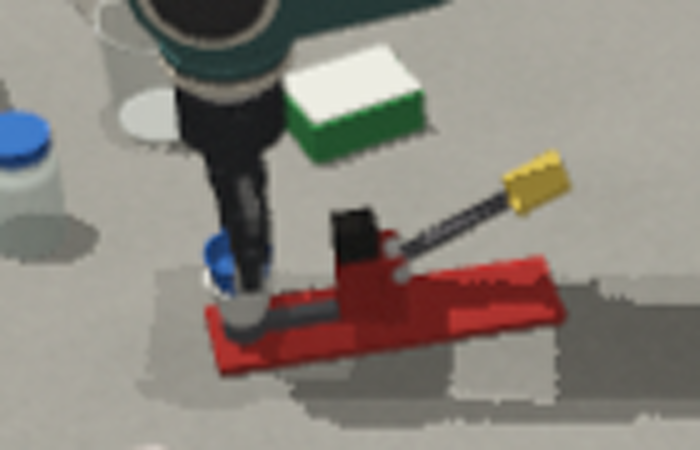

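The blue cup is inside the white saddle rim (wrist, centred at (283,260-285)), with about 5 mm still to go. Lowering on force.

Request:
jog_arm:
  commands:
    - {"dx":0.002,"dy":0,"dz":0,"spin":0}
    - {"dx":0.0015,"dy":0,"dz":0,"spin":0}
    - {"dx":0,"dy":0,"dz":0,"spin":0}

```text
clock: 7.45
eef_pos: [549.7, -283.7, 66.2]
eef_rot: [0.09, 0.701, -0.09, 0.701]
wrist_force: [0.2, 0.2, -0.8]
gripper_width: 49.0
```

Request:
jog_arm:
  commands:
    - {"dx":0.001,"dy":0,"dz":0,"spin":0}
    - {"dx":0,"dy":0,"dz":0,"spin":0}

```text
clock: 7.65
eef_pos: [549.7, -283.7, 65.2]
eef_rot: [0.09, 0.701, -0.09, 0.701]
wrist_force: [-0.4, -0.1, -0.7]
gripper_width: 49.0
```

No contact force yet, with seating expected at about 64.6. I'll ease down a little more, then release.

Request:
jog_arm:
  commands:
    - {"dx":0.001,"dy":0,"dz":0,"spin":0}
    - {"dx":0,"dy":0,"dz":0,"spin":0}

```text
clock: 7.85
eef_pos: [549.9, -283.8, 64.7]
eef_rot: [0.09, 0.701, -0.09, 0.702]
wrist_force: [-1.5, 0.5, 2.1]
gripper_width: 49.1
```

Request:
jog_arm:
  commands:
    - {"dx":0,"dy":0,"dz":0,"spin":0}
    - {"dx":0,"dy":0,"dz":0,"spin":0}
    - {"dx":0,"dy":0,"dz":0,"spin":0}
    - {"dx":0,"dy":0,"dz":0,"spin":0}
  claw: 0.065

```text
clock: 8.25
eef_pos: [549.7, -283.7, 64.2]
eef_rot: [0.09, 0.701, -0.09, 0.701]
wrist_force: [0.1, -0.3, -0.6]
gripper_width: 65.0
```

Request:
jog_arm:
  commands:
    - {"dx":-0.02,"dy":0,"dz":0,"spin":0}
    - {"dx":-0.03,"dy":0,"dz":0,"spin":0}
    - {"dx":-0.03,"dy":0,"dz":0,"spin":0}
    - {"dx":0,"dy":0,"dz":0.02,"spin":0}
    - {"dx":0,"dy":0,"dz":0.02,"spin":0}
    - {"dx":0,"dy":0,"dz":0,"spin":0}

```text
clock: 8.85
eef_pos: [589.8, -294.1, 144.1]
eef_rot: [0.09, 0.701, -0.09, 0.701]
wrist_force: [-0.2, -0.5, -1.4]
gripper_width: 65.0
```

```bash
python3 look.py pics/w9.png; python3 -c "
from h import *
p,d=ctrl.read_camera('scene'); cv2.imwrite('pics/s9.png',cv2.resize(p[110:200,180:320],None,fx=5,fy=5,interpolation=cv2.INTER_CUBIC))
move((550.5,-283.1,66))"
```

```text
t 8.85 pos [ 589.8 -294.1  144.1] yaw y-axis deg -14.58 tilt [-1.  0.  0.] F [-0.2 -0.5 -1.4] w 65.0
tool d(mm) [  14.1  535.9 -279.7]
[283.77193745 166.32710686] [ 246  129   77   76 4604] [ 560.79319741 -286.8490165    36.        ] [ 562.99248277 -287.41612753   25.        ]
[ 90.85103448 317.63586207] [ 76 302  36  38 725] [ 666.77044964 -538.4936381    36.        ] [ 673.62345125 -550.11107022   25.        ]
t 8.95 pos [ 588.3 -293.7  143.8] yaw y-axis deg -14.59 tilt [-1.     0.    -0.001] F [-0.7 -0.9  0.8] w 64.7
tool d(mm) [ 77.9   0.7 -39.2]
```

View pics/w9.png

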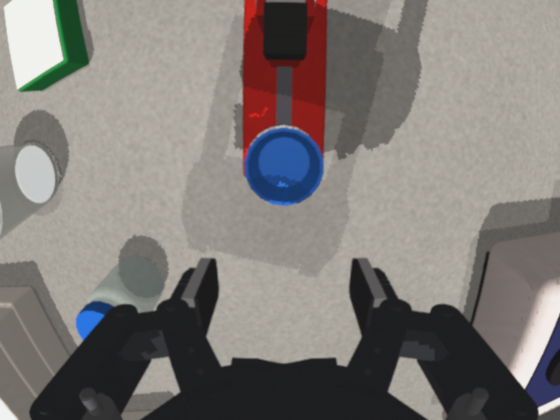

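View pics/s9.png

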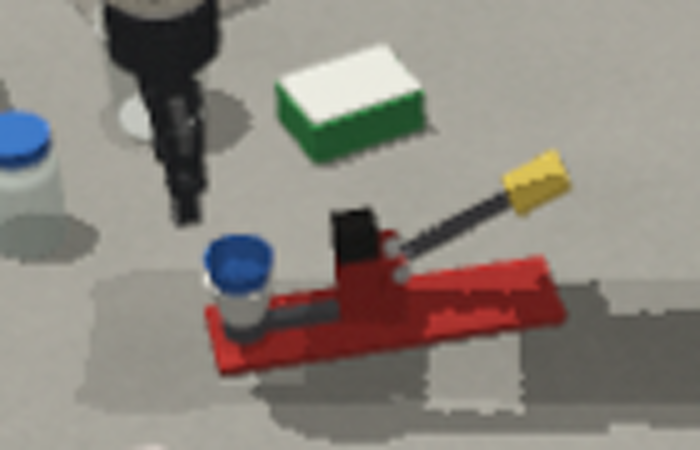

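The riser is nested upright and centred in the saddle: blue rim at wrist (285,166), saddle below it in the scene crop. Next, the post.

```bash
python3 - <<'E'
from h import *
i=ctrl.camera_info("wrist")
c=wray((284.5,166),84,i); print(c, c[:2]-85*np.array([np.cos(.262),-np.sin(.262)]))
move((468.4,-261.1,140))
E
```

```text
[ 549.52212788 -283.44097767   84.        ] [ 467.42284769 -261.42488828]
t 8.95 pos [ 588.3 -293.7  143.8] yaw y-axis deg -14.59 tilt [-1.     0.    -0.001] F [-0.7 -0.9  0.8] w 64.7
tool d(mm) [   4.     1.3 -124.3]
```

Request:
jog_arm:
  commands:
    - {"dx":0,"dy":0.001,"dz":-0.04,"spin":0}
    - {"dx":0,"dy":0,"dz":-0.042,"spin":0}
    - {"dx":0,"dy":0,"dz":-0.042,"spin":0}
    - {"dx":0,"dy":0,"dz":0,"spin":0}
    - {"dx":0,"dy":0,"dz":0,"spin":0}
  claw: 0.06

```text
clock: 9.45
eef_pos: [468.1, -261.5, 144.9]
eef_rot: [0.09, 0.701, -0.09, 0.702]
wrist_force: [0.6, 0.4, 0.7]
gripper_width: 60.3
```

```bash
python3 look.py pics/w10.png; python3 -c "
from h import *
move((468,-261.3,67))"
```

```text
t 9.45 pos [ 468.1 -261.5  144.9] yaw y-axis deg -14.63 tilt [-1.    -0.     0.001] F [0.6 0.4 0.7] w 60.3
tool d(mm) [  14.5  534.9 -154.2]
[282.57041729 319.40983607] [ 252  290   62   57 2684] [ 583.28192731 -292.98216966   36.        ] [ 591.79727728 -295.25093966   25.        ]
[138.86259542 408.49618321] [124 396  34  24 524] [ 708.94006985 -532.81696986   36.        ] [ 722.95917014 -545.59035842   25.        ]
t 9.5 pos [ 468.7 -261.7  144.7] yaw y-axis deg -14.62 tilt [-1.    -0.     0.001] F [ 0.2  0.1 -0.2] w 60.1
tool d(mm) [77.7  0.2 -0.9]
```

View pics/w10.png

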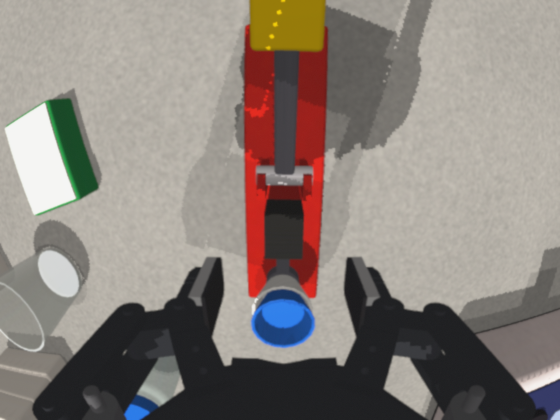

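```bash
python3 - <<'E'
from h import *
np.set_printoptions(precision=1,suppress=True)
p=cv2.imread("pics/w10.png"); cv2.imwrite("pics/c10.png",cv2.resize(p[150:300,220:350],None,fx=4,fy=4,interpolation=cv2.INTER_CUBIC))
a=.26;ex=np.array([np.cos(a),-np.sin(a)]);ey=np.array([np.sin(a),np.cos(a)])
for z in (100,70):
  for sx in(-15,15):
    for sy in (-12,12):
      X=np.array([468,-261.3])+sx*ex+sy*ey; u=wproj((*X,z)); print(z,sx,sy,u,(u-[220,150])*4)
E
```

```text
100 -15 -12 [265.  209.9] [180.2 239.7]
100 -15 12 [304.4 210.1] [337.4 240.5]
100 15 -12 [265.8 253.8] [183.  415.1]
100 15 12 [303. 254.] [332.  415.9]
70 -15 -12 [267.4 195.6] [189.6 182.6]
70 -15 12 [301.8 195.8] [327.1 183.4]
70 15 -12 [267.9 235.1] [191.4 340.2]
70 15 12 [300.8 235.2] [323.1 340.9]
```

View pics/c10.png

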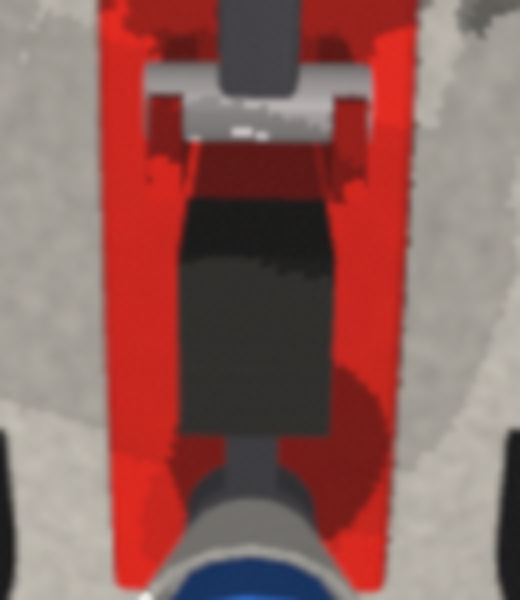

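The post's top face is at wrist (284,237), 3 mm further out than predicted, so I'll split the difference. Descending and pinching.

Request:
jog_arm:
  commands:
    - {"dx":0.02,"dy":0,"dz":0.0015,"spin":0}
    - {"dx":0.03,"dy":0,"dz":0,"spin":0}
    - {"dx":0.025,"dy":0,"dz":0,"spin":0}
    - {"dx":0.003,"dy":0,"dz":0,"spin":0}
    - {"dx":0,"dy":0,"dz":0,"spin":0}

```text
clock: 10.0
eef_pos: [470.5, -262.0, 66.1]
eef_rot: [0.09, 0.702, -0.09, 0.701]
wrist_force: [-0.4, -0.7, 0.9]
gripper_width: 60.4
```

Request:
jog_arm:
  commands:
    - {"dx":0,"dy":0,"dz":0,"spin":0}
    - {"dx":0,"dy":0,"dz":0,"spin":0}
    - {"dx":0,"dy":0,"dz":0,"spin":0}
    - {"dx":0,"dy":0,"dz":0,"spin":0}
    - {"dx":0,"dy":0,"dz":0,"spin":0}
  claw: 0.01
  newtons: 90

```text
clock: 10.5
eef_pos: [470.8, -262.4, 67.8]
eef_rot: [0.09, 0.701, -0.09, 0.702]
wrist_force: [-0.1, -0.6, 4.8]
gripper_width: 22.7
```

```bash
python3 look.py pics/w11.png; python3 - <<'E'
from h import *
p,d=ctrl.read_camera('scene'); cv2.imwrite('pics/s11.png',cv2.resize(p[110:200,180:320],None,fx=5,fy=5,interpolation=cv2.INTER_CUBIC))
# lug measure
p,d=ctrl.read_camera('top'); cv2.imwrite('pics/t11.png',p)
E
```

```text
t 10.5 pos [ 470.8 -262.4   67.8] yaw y-axis deg -14.61 tilt [-1.    -0.001  0.002] F [-0.1 -0.6  4.8] w 22.7
tool d(mm) [ -63.   535.1 -156.7]
[282.58636364 358.41363636] [263 355  40   8 220] [ 563.35952672 -287.67483873   36.        ] [ 574.22403165 -290.55760162   25.        ]
```

View pics/w11.png

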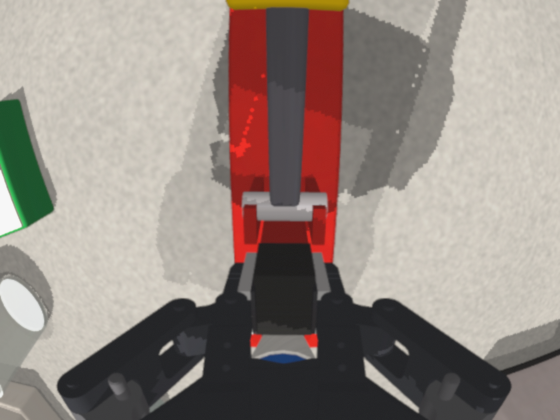

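View pics/s11.png

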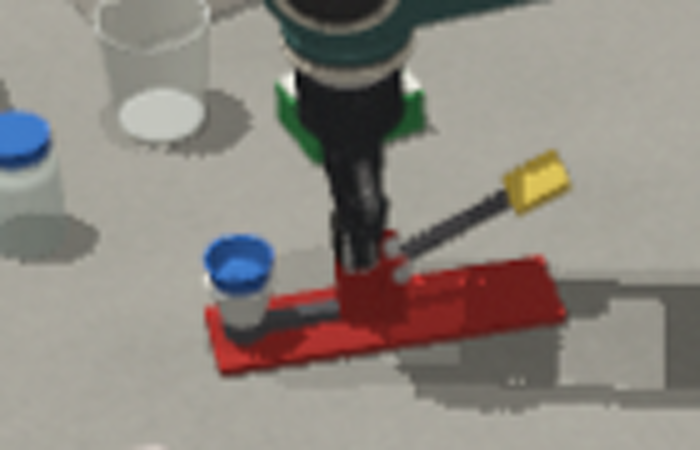

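Post pinched, width 22.7 mm. Lifting slightly to check the jack hangs level.

Request:
jog_arm:
  commands:
    - {"dx":-0.005,"dy":0,"dz":0,"spin":0}
    - {"dx":-0.01,"dy":0,"dz":0,"spin":0}
    - {"dx":-0.01,"dy":0,"dz":0,"spin":0}
    - {"dx":0,"dy":0,"dz":0,"spin":0}

```text
clock: 11.05
eef_pos: [470.8, -262.3, 93.2]
eef_rot: [0.089, 0.701, -0.09, 0.702]
wrist_force: [-0.0, -0.2, -8.1]
gripper_width: 22.8
```

```bash
python3 - <<'E'
from h import *
p,d=ctrl.read_camera('scene'); cv2.imwrite('pics/s12.png',cv2.resize(p[110:200,180:320],None,fx=5,fy=5,interpolation=cv2.INTER_CUBIC))
move((499,87,90))
E
```

```text
t 11.1 pos [ 470.5 -262.1   92.3] yaw y-axis deg -14.6 tilt [-1.    -0.     0.001] F [ 0.6  0.2 -8.2] w 22.9
tool d(mm) [  2.  345.  -60.4]
```

View pics/s12.png

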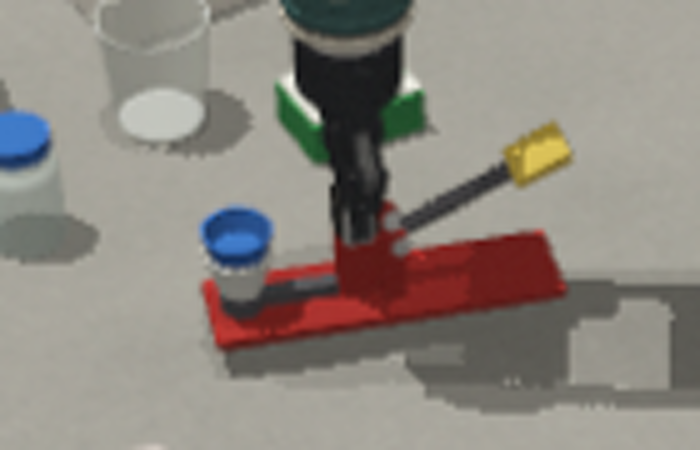

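The jack hangs level (both ends up about 5 px) and weighs 8 N, as expected with the riser. Carrying it to a staging spot 100 mm in front of the lug.

Request:
jog_arm:
  commands:
    - {"dx":0,"dy":0.015,"dz":-0.003,"spin":0}
    - {"dx":0,"dy":0.025,"dz":-0.005,"spin":0}
    - {"dx":0,"dy":0.03,"dz":-0.005,"spin":0}
    - {"dx":0,"dy":0.03,"dz":-0.005,"spin":0}
    - {"dx":0,"dy":0.03,"dz":-0.005,"spin":0}
    - {"dx":0,"dy":0.03,"dz":-0.005,"spin":0}
    - {"dx":0,"dy":0.03,"dz":-0.005,"spin":0}
    - {"dx":0,"dy":0.03,"dz":-0.005,"spin":0}

```text
clock: 11.9
eef_pos: [488.3, -37.7, 90.9]
eef_rot: [0.09, 0.702, -0.09, 0.701]
wrist_force: [-0.6, 0.1, -8.6]
gripper_width: 22.9
```

Request:
jog_arm:
  commands:
    - {"dx":0,"dy":0.03,"dz":-0.005,"spin":0}
    - {"dx":0,"dy":0.03,"dz":-0.006,"spin":0}
    - {"dx":0,"dy":0.03,"dz":-0.006,"spin":0}
    - {"dx":0,"dy":0.025,"dz":-0.005,"spin":0}
    - {"dx":0,"dy":0.01,"dz":0,"spin":-0.03}
    - {"dx":0,"dy":0,"dz":0,"spin":-0.03}
    - {"dx":0,"dy":0,"dz":0,"spin":-0.018}
    - {"dx":0,"dy":0,"dz":0,"spin":0}

```text
clock: 12.7
eef_pos: [498.9, 86.4, 91.1]
eef_rot: [0.062, 0.704, -0.062, 0.704]
wrist_force: [-0.0, 0.1, -7.5]
gripper_width: 22.7
```

```bash
python3 - <<'E'
from h import *
p,d=ctrl.read_camera('scene'); cv2.imwrite('pics/s13.png',p)
move((499,87,68))
E
```

```text
t 12.75 pos [499.   86.3  91.2] yaw y-axis deg -10.19 tilt [-1. -0. -0.] F [ 0.3 -0.3 -7.9] w 22.9
tool d(mm) [23.2  0.7 -0.1]
```

View pics/s13.png

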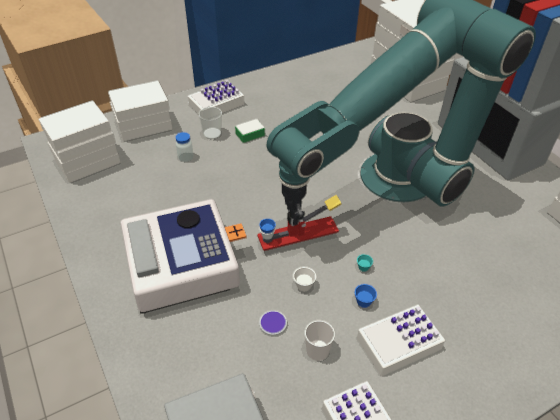

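Request:
jog_arm:
  commands:
    - {"dx":0.01,"dy":0,"dz":0,"spin":0}
    - {"dx":0.008,"dy":0,"dz":0,"spin":0}
    - {"dx":0.003,"dy":0,"dz":0,"spin":0}
    - {"dx":0.002,"dy":0,"dz":0,"spin":0}
    - {"dx":0,"dy":0,"dz":0,"spin":0}

```text
clock: 13.25
eef_pos: [499.1, 86.9, 68.2]
eef_rot: [0.062, 0.704, -0.063, 0.704]
wrist_force: [1.4, -0.1, -7.6]
gripper_width: 22.4
```

Request:
jog_arm:
  commands:
    - {"dx":0,"dy":0,"dz":0,"spin":0}
    - {"dx":0,"dy":0,"dz":0,"spin":0}
    - {"dx":0,"dy":0,"dz":0,"spin":0}
    - {"dx":0,"dy":0,"dz":0,"spin":0}
  claw: 0.06

```text
clock: 13.65
eef_pos: [499.3, 87.1, 68.7]
eef_rot: [0.062, 0.704, -0.062, 0.705]
wrist_force: [0.0, 0.5, -0.5]
gripper_width: 60.0
```

Request:
jog_arm:
  commands:
    - {"dx":-0.04,"dy":0,"dz":0,"spin":0}
    - {"dx":-0.05,"dy":0,"dz":0,"spin":0}
    - {"dx":-0.05,"dy":0,"dz":0.03,"spin":0}
    - {"dx":-0.05,"dy":0,"dz":0.04,"spin":0}
    - {"dx":-0.02,"dy":0,"dz":0.04,"spin":0}
    - {"dx":0,"dy":0,"dz":0.04,"spin":0}
    - {"dx":0,"dy":0,"dz":0,"spin":0}
    - {"dx":0,"dy":0,"dz":0,"spin":0}

```text
clock: 14.45
eef_pos: [634.2, 62.8, 259.3]
eef_rot: [0.062, 0.705, -0.063, 0.704]
wrist_force: [-0.8, 1.1, -0.2]
gripper_width: 60.1
```

```bash
python3 look.py pics/w14.png
```

```text
t 14.45 pos [634.2  62.8 259.3] yaw y-axis deg -10.15 tilt [-1.    -0.    -0.002] F [-0.8  1.1 -0.2] w 60.1
tool d(mm) [ 129.6  196.9 -218.1]
[508.57635468   4.53940887] [485   0  44  12 406] [452.01024882 395.52596279  36.        ] [448.94372128 405.10984564  25.        ]
[283.31668383 128.97888774] [ 259  104   49   51 1942] [585.27625557  70.70186107  36.        ] [586.21698505  70.51840945  25.        ]
```

View pics/w14.png

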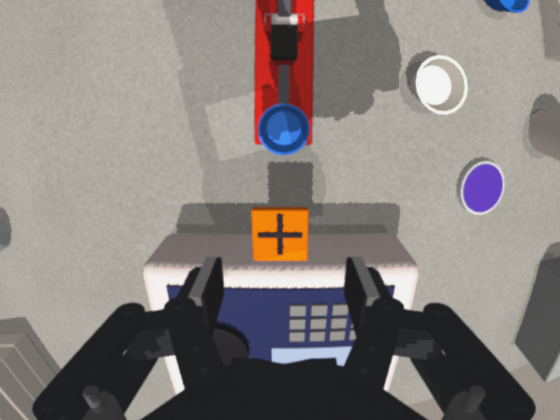

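Excellent view: lug cross at (280,235), riser rim at (284,129), jack and analyser axes nearly parallel.

```bash
python3 - <<'E'
from h import *
np.set_printoptions(precision=1,suppress=True)
p=cv2.imread("pics/w14.png"); cv2.imwrite("pics/c14.png",cv2.resize(p[90:280,230:340],None,fx=3,fy=3,interpolation=cv2.INTER_CUBIC))
i=ctrl.camera_info("wrist")
hsv=cv2.cvtColor(p,cv2.COLOR_BGR2HSV);m=cv2.inRange(hsv,(8,150,100),(20,255,255))
m=cv2.morphologyEx(m,cv2.MORPH_CLOSE,np.ones((7,7)));k,l,s,c=cv2.connectedComponentsWithStats(m);j=1+np.argmax(s[1:,4])
b=cv2.boxPoints(cv2.minAreaRect(np.argwhere(l==j)[:,::-1].astype(np.float32)));print(s[j],c[j],b)
B=np.array([wray(x,107,i) for x in b]);print(B,B.mean(0),np.linalg.norm(np.diff(B,axis=0),axis=1))
L=wray((280.3,234.7),107,i);m=cv2.inRange(hsv,(100,120,40),(120,255,255));m[:90]=0;m[170:]=0;m[:,:240]=0;m[:,330:]=0
cc=np.argwhere(m)[:,::-1].astype(np.float32);e=cv2.fitEllipse(cv2.convexHull(cc));print(e)
C=wray(e[0],84,i)
P,R,_=state();print("lug",L,"rim",C,"tool delta",R.T@((L-C)*[1,1,0]))
E
```

```text
[ 251  207   58   54 3027] [279.7 233.2] [[251. 207.]
 [308. 207.]
 [308. 260.]
 [251. 260.]]
[[646.6  28.4 107. ]
 [656.2  82.4 107. ]
 [713.   73.9 107. ]
 [702.9  16.2 107. ]] [679.6  50.2 107. ] [54.8 57.5 58.6]
((283.3324890136719, 129.0136260986328), (49.54198455810547, 51.307395935058594), 4.867835998535156)
lug [680.  51. 107.] rim [580.8  71.7  84. ] tool delta [ -0.1  -2.9 101.3]
```

View pics/c14.png

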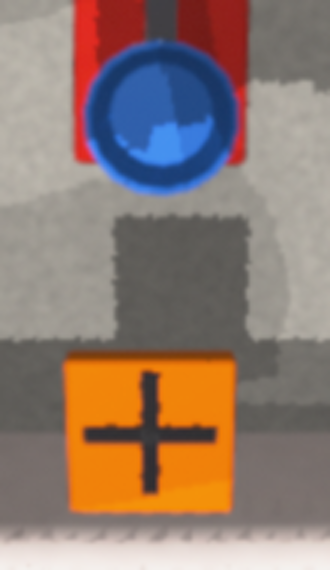

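Request:
jog_arm:
  commands:
    - {"dx":0,"dy":0,"dz":-0.04,"spin":0}
    - {"dx":0.02,"dy":0,"dz":-0.04,"spin":0}
    - {"dx":0.04,"dy":0,"dz":-0.04,"spin":0}
    - {"dx":0.03,"dy":0,"dz":-0.016,"spin":0}
    - {"dx":0,"dy":0,"dz":0,"spin":0}
    - {"dx":0,"dy":0,"dz":0,"spin":0}

```text
clock: 15.1
eef_pos: [504.4, 86.2, 176.1]
eef_rot: [0.062, 0.704, -0.062, 0.705]
wrist_force: [0.2, -0.4, 0.2]
gripper_width: 59.8
```

```bash
python3 - <<'E'
from h import *
move((499.2,87,67.5))
E
```

```text
t 15.1 pos [504.4  86.2 176.1] yaw y-axis deg -10.1 tilt [-1.     0.     0.001] F [ 0.2 -0.4  0.2] w 59.8
tool d(mm) [108.6  -0.2  -5.4]
```

Request:
jog_arm:
  commands:
    - {"dx":0.03,"dy":0,"dz":-0.005,"spin":0}
    - {"dx":0.04,"dy":0,"dz":0,"spin":0}
    - {"dx":0.03,"dy":0,"dz":0,"spin":0}
    - {"dx":0.008,"dy":0,"dz":0,"spin":0}
    - {"dx":0,"dy":0,"dz":0,"spin":0}
    - {"dx":0,"dy":0,"dz":0,"spin":0}

```text
clock: 15.7
eef_pos: [501.0, 87.0, 69.2]
eef_rot: [0.063, 0.703, -0.062, 0.705]
wrist_force: [-0.5, 0.3, 1.2]
gripper_width: 60.1
```

Request:
jog_arm:
  commands:
    - {"dx":0,"dy":0,"dz":0,"spin":0}
    - {"dx":0,"dy":0,"dz":0,"spin":0}
    - {"dx":0,"dy":0,"dz":0,"spin":0}
    - {"dx":0,"dy":0,"dz":0,"spin":0}
    - {"dx":0,"dy":0,"dz":0,"spin":0}
  claw: 0.01

```text
clock: 16.2
eef_pos: [500.2, 86.9, 68.2]
eef_rot: [0.063, 0.704, -0.062, 0.705]
wrist_force: [-1.2, -1.2, 7.0]
gripper_width: 22.6
```

Request:
jog_arm:
  commands:
    - {"dx":-0.003,"dy":0,"dz":0,"spin":0}
    - {"dx":0,"dy":0,"dz":0,"spin":0}
    - {"dx":0,"dy":0,"dz":0,"spin":0}

```text
clock: 16.5
eef_pos: [499.3, 86.9, 69.4]
eef_rot: [0.062, 0.705, -0.062, 0.704]
wrist_force: [-0.2, 0.7, -8.3]
gripper_width: 22.6
```

```bash
python3 - <<'E'
from h import *
move((499.2,87,67.5))
E
```

```text
t 16.5 pos [499.3  86.9  69.4] yaw y-axis deg -10.13 tilt [-1.    -0.    -0.001] F [-0.2  0.7 -8.3] w 22.6
tool d(mm) [ 1.9  0.1 -0.1]
```

Request:
jog_arm:
  commands:
    - {"dx":0,"dy":-0.0007,"dz":0.008,"spin":0}
    - {"dx":0,"dy":-0.001,"dz":0.014,"spin":0}
    - {"dx":0,"dy":-0.001,"dz":0.016,"spin":0}
    - {"dx":0,"dy":0,"dz":0.016,"spin":0}
    - {"dx":0,"dy":0,"dz":0.01,"spin":0}
    - {"dx":0,"dy":0,"dz":0,"spin":0}

```text
clock: 17.1
eef_pos: [563.4, 72.6, 69.5]
eef_rot: [0.063, 0.704, -0.063, 0.704]
wrist_force: [-0.1, 0.8, -8.1]
gripper_width: 23.1
```

Request:
jog_arm:
  commands:
    - {"dx":0,"dy":0,"dz":0.01,"spin":0}
    - {"dx":0,"dy":0,"dz":0.01,"spin":0}
    - {"dx":0,"dy":0,"dz":0.01,"spin":0}
    - {"dx":0,"dy":0,"dz":0.007,"spin":0}
    - {"dx":0,"dy":0,"dz":0,"spin":0}
    - {"dx":0,"dy":0,"dz":0,"spin":0}

```text
clock: 17.7
eef_pos: [598.5, 66.5, 69.7]
eef_rot: [0.062, 0.705, -0.062, 0.704]
wrist_force: [0.2, -0.3, -8.0]
gripper_width: 22.6
```

```bash
python3 - <<'E'
from h import *
p0,R,_=state()
move(np.array([499.3,86.9,69.4])+R@[0,-2.7,101])
p,d=ctrl.read_camera('scene'); cv2.imwrite('pics/s15.png',cv2.resize(p[180:270,190:330],None,fx=5,fy=5,interpolation=cv2.INTER_CUBIC))
p,d=ctrl.read_camera('top'); cv2.imwrite('pics/t15.png',cv2.resize(p[120:280,220:340],None,fx=4,fy=3.75,interpolation=cv2.INTER_CUBIC))
E
```

```text
t 17.7 pos [598.5  66.5  69.7] yaw y-axis deg -10.13 tilt [-1.    -0.    -0.001] F [ 0.2 -0.3 -8. ] w 22.6
tool d(mm) [ 0.3 -0.  -0.2]
```

View pics/s15.png

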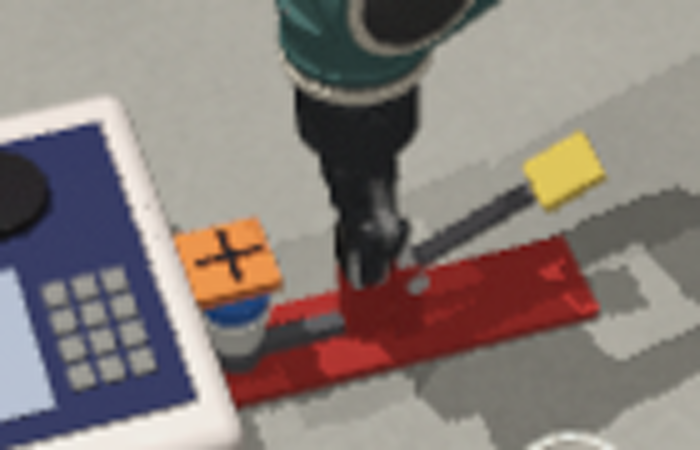

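View pics/t15.png

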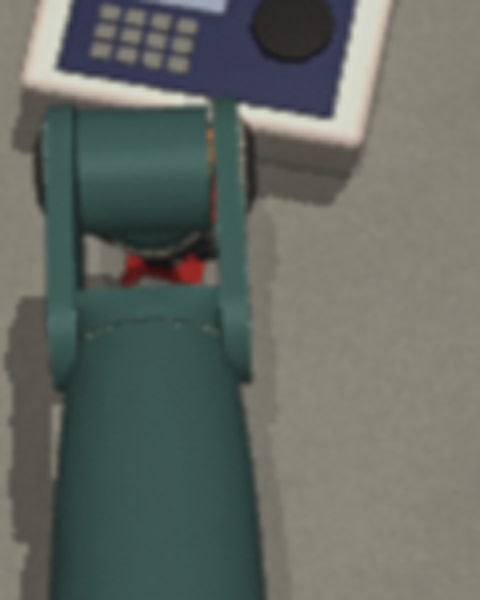

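```bash
python3 - <<'E'
from h import *
np.set_printoptions(precision=1,suppress=True)
X=np.array([680,51.])
f=lambda x:(proj("scene",x)-[190,180])*5
print("cross",f((*X,107)))
for z,r in((84,26),(66,26),(30,16)):
  c=[f((*(X+r*np.array([np.cos(a),np.sin(a)])),z)) for a in np.linspace(0,6.28,60)]; c=np.array(c); print(z,c.min(0),c.max(0))
E
```

```text
cross [226.5 251.4]
84 [186.3 245. ] [270.3 308. ]
66 [188.  264.2] [271.4 327.1]
30 [207.2 313.4] [257.8 352. ]
```

```bash
python3 - <<'E'
from h import *
im=cv2.imread("pics/s15.png")
X=np.array([680,51.]);f=lambda x:(proj("scene",x)-[190,180])*5+[3.5,4.6]
for z,r,col in((86,26,(255,255,0)),(68,26,(0,255,0)),(32,16,(255,0,255))):
  c=np.array([f((*(X+r*np.array([np.cos(a),np.sin(a)])),z)) for a in np.linspace(0,6.28,60)]); cv2.polylines(im,[c.astype(int)],True,col,1)
cv2.imwrite("pics/s15o.png",cv2.resize(im[200:400,150:350],None,fx=3.5,fy=2.9,interpolation=cv2.INTER_CUBIC))
E
```

```text
(no output)
```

View pics/s15o.png

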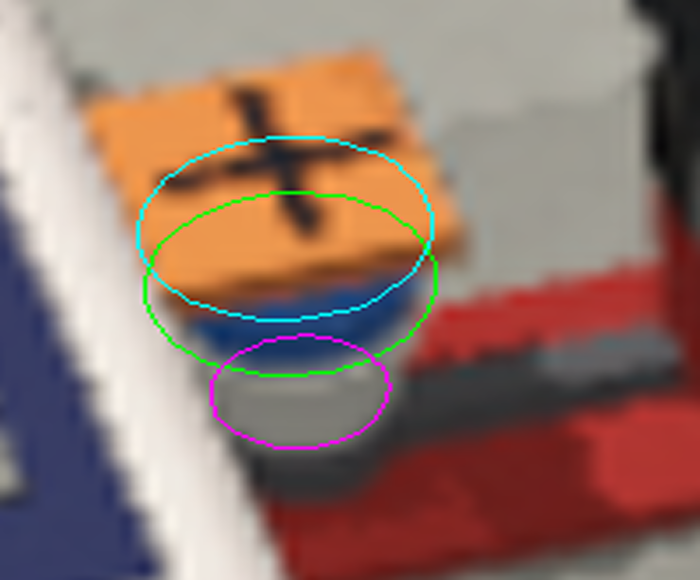

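The scene overlay shows the saddle under the lug within about 1–2 mm of centre. Lower and release.

Request:
jog_arm:
  commands:
    - {"dx":0.001,"dy":0,"dz":0,"spin":0}
    - {"dx":0.001,"dy":0,"dz":0,"spin":0}
    - {"dx":0.001,"dy":0,"dz":0,"spin":0}
    - {"dx":0,"dy":0,"dz":0,"spin":0}

```text
clock: 18.2
eef_pos: [598.5, 66.5, 68.2]
eef_rot: [0.062, 0.704, -0.062, 0.704]
wrist_force: [-9.8, -1.0, 6.5]
gripper_width: 22.5
```

Request:
jog_arm:
  commands:
    - {"dx":0,"dy":0,"dz":0,"spin":0}
    - {"dx":0,"dy":0,"dz":0,"spin":0}
    - {"dx":0,"dy":0,"dz":0,"spin":0}
    - {"dx":0,"dy":0,"dz":0,"spin":0}
  claw: 0.055

```text
clock: 18.6
eef_pos: [598.7, 66.5, 67.0]
eef_rot: [0.062, 0.704, -0.062, 0.704]
wrist_force: [-0.2, 0.3, -0.1]
gripper_width: 54.9
```

Request:
jog_arm:
  commands:
    - {"dx":-0.03,"dy":0,"dz":0,"spin":0}
    - {"dx":-0.045,"dy":0,"dz":0,"spin":0}
    - {"dx":-0.045,"dy":0,"dz":0,"spin":0}
    - {"dx":-0.03,"dy":0,"dz":0,"spin":0}
    - {"dx":0,"dy":0,"dz":0,"spin":0}
    - {"dx":0,"dy":0,"dz":0,"spin":0}

```text
clock: 19.2
eef_pos: [598.7, 66.5, 217.1]
eef_rot: [0.062, 0.704, -0.062, 0.705]
wrist_force: [0.3, -0.6, -0.5]
gripper_width: 54.6
```

```bash
python3 look.py pics/w16.png; python3 - <<'E'
from h import *
np.set_printoptions(precision=1,suppress=True)
p,d=ctrl.read_camera('scene'); cv2.imwrite('pics/s16.png',cv2.resize(p[180:270,190:330],None,fx=5,fy=5,interpolation=cv2.INTER_CUBIC))
a=np.radians(10.2);ex=np.array([np.cos(a),-np.sin(a)])
X=np.array([680,51.])
print("cross",wproj((*X,107)),"post",wproj((*(X-85*ex),100)),"paddle",wproj((*(X-218.6*ex),115)),X-218.6*ex)
E
```

```text
t 19.2 pos [598.7  66.5 217.1] yaw y-axis deg -10.13 tilt [-1.     0.     0.001] F [ 0.3 -0.6 -0.5] w 54.6
tool d(mm) [  87.   199.5 -182.8]
[528.98926271  14.71367215] [ 503    0   50   34 1397] [438.96463523 394.56766435  36.        ] [436.26882444 405.25045368  25.        ]
[283.69506726 252.5426009 ] [268 247  32  10 223] [679.7202607   51.87928443  36.        ] [685.21316894  50.90635916  25.        ]
cross [283.  289.6] post [283.2 198.1] paddle [283.5  29.6] [464.9  89.7]
```

View pics/w16.png

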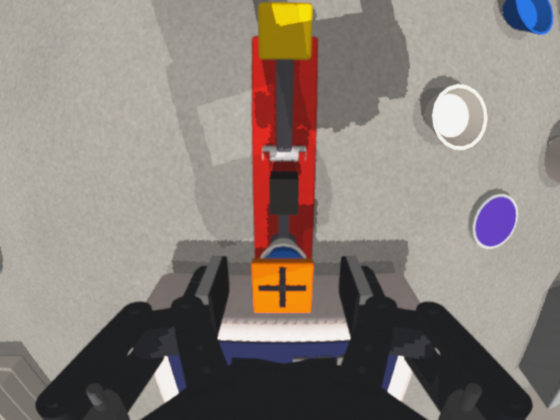

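View pics/s16.png

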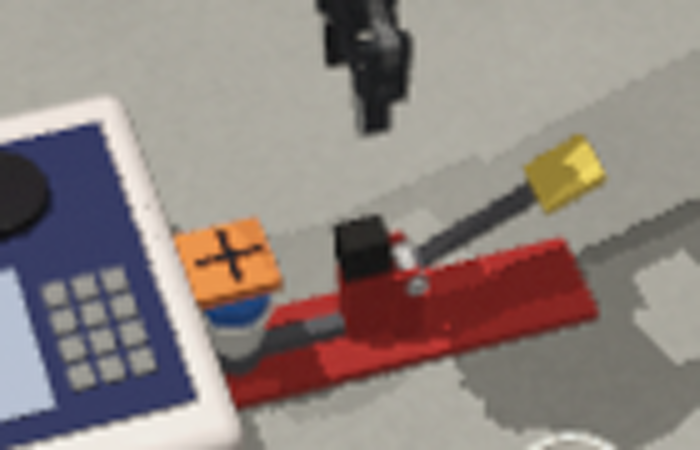

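```bash
python3 - <<'E'
from h import *
np.set_printoptions(precision=1,suppress=True)
a=np.radians(10.2);ex=np.array([np.cos(a),-np.sin(a)]);X=np.array([680,51.])
for n,s,z in [("riser rim near",-26,84),("saddle rim near",-26,66),("post far top",-70,100),("post near top",-100,100),("plate rear",-235,12),("lug near",-28,107),("lug far",28,107),("cross",0,107)]:
    print(n,(wproj((*(X+s*ex),z))-[250,140])*5)
p=cv2.imread("pics/w16.png"); cv2.imwrite("pics/c16.png",cv2.resize(p[140:320,250:320],None,fx=5,fy=3.3,interpolation=cv2.INTER_CUBIC))
E
```

```text
riser rim near [165.7 565.5]
saddle rim near [165.9 524.6]
post far top [165.9 375.4]
post near top [166.2 202.9]
plate rear [ 168.2 -522.6]
lug near [165.4 614.5]
lug far [165.1 868.4]
cross [165.2 747.9]
```

View pics/c16.png

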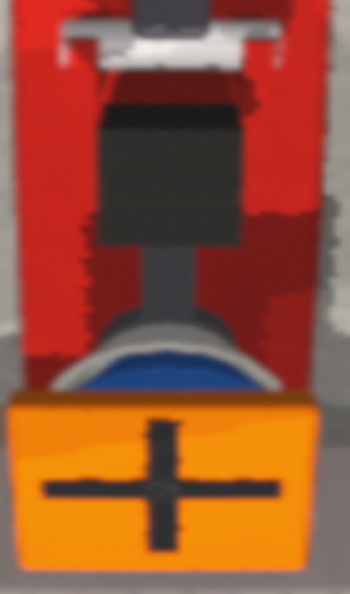

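The placement checks out. In the wrist image, offsets from prediction match for cross, post and saddle (−3 to −6 crop px), so the cups are centred to about 1 mm. Now the paddle: close the fingers and move above it.

Request:
jog_arm:
  commands:
    - {"dx":0,"dy":0,"dz":-0.04,"spin":0}
    - {"dx":0.01,"dy":0,"dz":-0.04,"spin":0}
    - {"dx":0.02,"dy":0,"dz":-0.036,"spin":0}
    - {"dx":0.025,"dy":0,"dz":-0.02,"spin":0}
    - {"dx":0.015,"dy":0,"dz":0,"spin":0}
    - {"dx":0,"dy":0,"dz":0,"spin":0}
    - {"dx":0,"dy":0,"dz":0,"spin":0}
  claw: 0.0
  newtons: 40

```text
clock: 20.0
eef_pos: [465.3, 90.3, 146.9]
eef_rot: [0.062, 0.705, -0.063, 0.704]
wrist_force: [0.0, 1.1, -0.3]
gripper_width: -0.1
```

```bash
python3 look.py pics/w17.png; python3 - <<'E'
from h import *
move((464.9,89.7,118)); print(wproj((464.9,89.7,115)))
E
```

```text
t 20.0 pos [465.3  90.3 146.9] yaw y-axis deg -10.14 tilt [-1.    -0.    -0.001] F [ 0.   1.1 -0.3] w -0.1
tool d(mm) [ 16.9 199.5 -47.1]
[550.19735099 120.15629139] [538  99  22  47 755] [427.09399623 365.46876757  36.        ] [428.92430436 376.80819452  25.        ]
t 20.05 pos [465.5  90.3 147.4] yaw y-axis deg -10.15 tilt [-1.  0.  0.] F [ 0.7  1.4 -0.2] w 0.3
tool d(mm) [29.4 -0.7 -0.5]
[282.97888012 241.43006444]
```

View pics/w17.png

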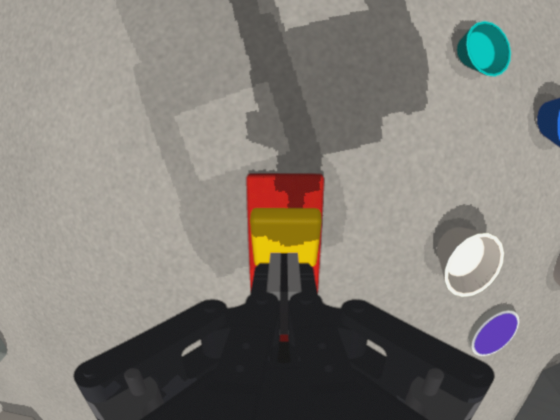

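Request:
jog_arm:
  commands:
    - {"dx":0.015,"dy":0.0005,"dz":-0.001,"spin":0}
    - {"dx":0.012,"dy":0,"dz":0,"spin":0}
    - {"dx":0.003,"dy":0,"dz":0,"spin":0}
    - {"dx":0.003,"dy":0,"dz":-0.001,"spin":0}
    - {"dx":0.005,"dy":0,"dz":-0.002,"spin":0}
    - {"dx":0.005,"dy":0,"dz":-0.002,"spin":0}
    - {"dx":0.005,"dy":0,"dz":-0.0015,"spin":0}
    - {"dx":0,"dy":0,"dz":0,"spin":0}

```text
clock: 20.85
eef_pos: [457.0, 92.3, 98.2]
eef_rot: [0.062, 0.705, -0.062, 0.704]
wrist_force: [-0.1, 0.2, 4.3]
gripper_width: -0.3
```

```bash
python3 - <<'E'
from h import *
move((458.6,90.8,98))
p,d=ctrl.read_camera('scene'); cv2.imwrite('pics/s18.png',cv2.resize(p[180:270,190:350],None,fx=5,fy=5,interpolation=cv2.INTER_CUBIC))
E
```

```text
t 20.85 pos [457.   92.3  98.2] yaw y-axis deg -10.12 tilt [-1. -0. -0.] F [-0.1  0.2  4.3] w -0.3
tool d(mm) [ 0.2 -1.2  1.8]
```

View pics/s18.png

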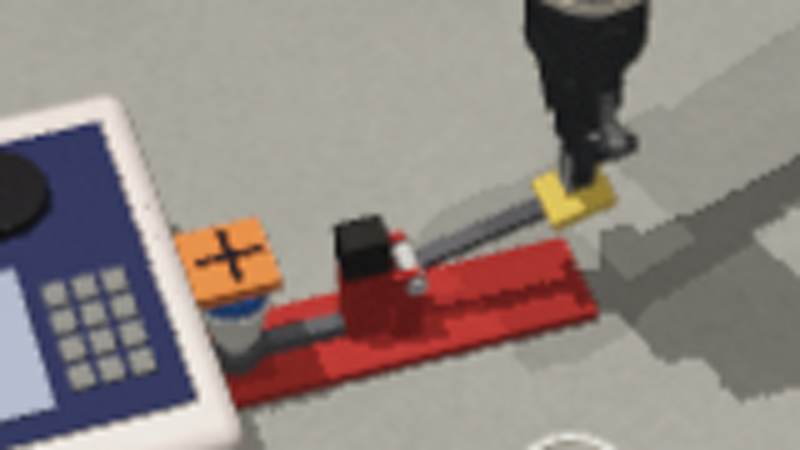

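The finger is on the middle of the paddle, saddle rising, 4 N. Continue down.

Request:
jog_arm:
  commands:
    - {"dx":0.007,"dy":0,"dz":-0.0015,"spin":0}
    - {"dx":0.007,"dy":0,"dz":-0.001,"spin":0}
    - {"dx":0.007,"dy":0,"dz":-0.0005,"spin":0}
    - {"dx":0.007,"dy":0,"dz":0,"spin":0}
    - {"dx":0.007,"dy":0,"dz":0,"spin":0}
    - {"dx":0.006,"dy":0,"dz":0.0005,"spin":0}
    - {"dx":0,"dy":0,"dz":0,"spin":0}

```text
clock: 21.6
eef_pos: [454.5, 92.9, 57.7]
eef_rot: [0.063, 0.705, -0.062, 0.704]
wrist_force: [-9.2, 1.7, 11.7]
gripper_width: 0.1
```

```bash
python3 - <<'E'
from h import *
move((458.6,90.8,49))
p,d=ctrl.read_camera('scene'); cv2.imwrite('pics/s19.png',cv2.resize(p[180:270,190:350],None,fx=5,fy=5,interpolation=cv2.INTER_CUBIC))
E
```

```text
t 21.6 pos [454.5  92.9  57.7] yaw y-axis deg -10.13 tilt [-1.     0.    -0.001] F [-9.2  1.7 11.7] w 0.1
tool d(mm) [ 8.7 -1.4  4.4]
```

View pics/s19.png

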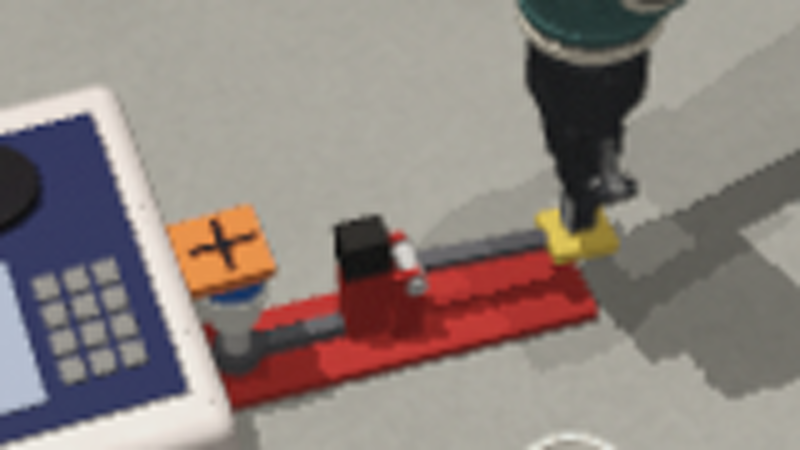

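The analyser front is rising. A sideways friction of 9 N has built up, so I'll back off rearward a little while finishing the stroke.

Request:
jog_arm:
  commands:
    - {"dx":0.003,"dy":0,"dz":-0.001,"spin":0}
    - {"dx":0.003,"dy":0,"dz":-0.0005,"spin":0}
    - {"dx":0.003,"dy":0,"dz":0,"spin":0}
    - {"dx":0,"dy":0,"dz":0,"spin":0}
    - {"dx":0,"dy":0,"dz":0,"spin":0}

```text
clock: 22.15
eef_pos: [454.6, 93.0, 50.2]
eef_rot: [0.063, 0.703, -0.062, 0.705]
wrist_force: [1.3, -1.0, 12.4]
gripper_width: -0.4
```

Request:
jog_arm:
  commands:
    - {"dx":0.001,"dy":0,"dz":0,"spin":0}
    - {"dx":0,"dy":0,"dz":0,"spin":0}
    - {"dx":0,"dy":0,"dz":0,"spin":0}

```text
clock: 22.45
eef_pos: [454.7, 93.0, 49.4]
eef_rot: [0.063, 0.703, -0.062, 0.705]
wrist_force: [0.6, -1.5, 13.1]
gripper_width: -0.2
```

Request:
jog_arm:
  commands:
    - {"dx":0.001,"dy":0,"dz":0,"spin":0}
    - {"dx":0,"dy":0,"dz":0,"spin":0}
    - {"dx":0,"dy":0,"dz":0,"spin":0}

```text
clock: 22.75
eef_pos: [454.8, 93.0, 49.0]
eef_rot: [0.063, 0.703, -0.062, 0.706]
wrist_force: [-3.0, -2.9, 20.8]
gripper_width: 0.5
```

Request:
jog_arm:
  commands:
    - {"dx":0.001,"dy":0,"dz":0,"spin":0}
    - {"dx":0,"dy":0,"dz":0,"spin":0}
    - {"dx":0,"dy":0,"dz":0,"spin":0}

```text
clock: 23.05
eef_pos: [455.0, 93.0, 48.6]
eef_rot: [0.063, 0.703, -0.062, 0.706]
wrist_force: [-6.9, -3.2, 28.2]
gripper_width: -0.1
```

The force jumps from 13 to 28 N at z≈49, so the stop is reached. Check the picture, then come right back up.

```bash
python3 - <<'E'
from h import *
p,d=ctrl.read_camera('scene'); cv2.imwrite('pics/s20.png',cv2.resize(p[180:270,190:350],None,fx=5,fy=5,interpolation=cv2.INTER_CUBIC))
E
```

Request:
jog_arm:
  commands:
    - {"dx":-0.005,"dy":0,"dz":0,"spin":0}
    - {"dx":-0.01,"dy":0,"dz":-0.0005,"spin":0}
    - {"dx":-0.01,"dy":0,"dz":0,"spin":0}
    - {"dx":-0.01,"dy":0,"dz":0.001,"spin":0}
    - {"dx":-0.01,"dy":0,"dz":0.002,"spin":0}
    - {"dx":-0.01,"dy":0,"dz":0.003,"spin":0}
    - {"dx":-0.01,"dy":0,"dz":0.004,"spin":0}
    - {"dx":-0.01,"dy":0,"dz":0.003,"spin":0}

```text
clock: 23.9
eef_pos: [466.0, 90.7, 121.4]
eef_rot: [0.062, 0.704, -0.062, 0.704]
wrist_force: [0.6, 0.0, -0.9]
gripper_width: -0.3
```

Request:
jog_arm:
  commands:
    - {"dx":-0.01,"dy":0,"dz":0,"spin":0}
    - {"dx":-0.01,"dy":0,"dz":0,"spin":0}
    - {"dx":0,"dy":0,"dz":0,"spin":0}
    - {"dx":0,"dy":0,"dz":0,"spin":0}
    - {"dx":0,"dy":0,"dz":0,"spin":0}

```text
clock: 24.4
eef_pos: [465.5, 90.7, 140.3]
eef_rot: [0.062, 0.705, -0.062, 0.704]
wrist_force: [0.3, 1.2, 0.1]
gripper_width: -0.1
```

```bash
python3 - <<'E'
from h import *
p,d=ctrl.read_camera('scene'); cv2.imwrite('pics/s21.png',cv2.resize(p[180:270,190:350],None,fx=5,fy=5,interpolation=cv2.INTER_CUBIC))
move((464,90,118))
E
```

```text
t 24.45 pos [465.5  90.7 140.3] yaw y-axis deg -10.13 tilt [-1.    -0.    -0.001] F [-0.2  0.   0.3] w 0.3
tool d(mm) [22.3 -1.  -1.3]
```

View pics/s20.png

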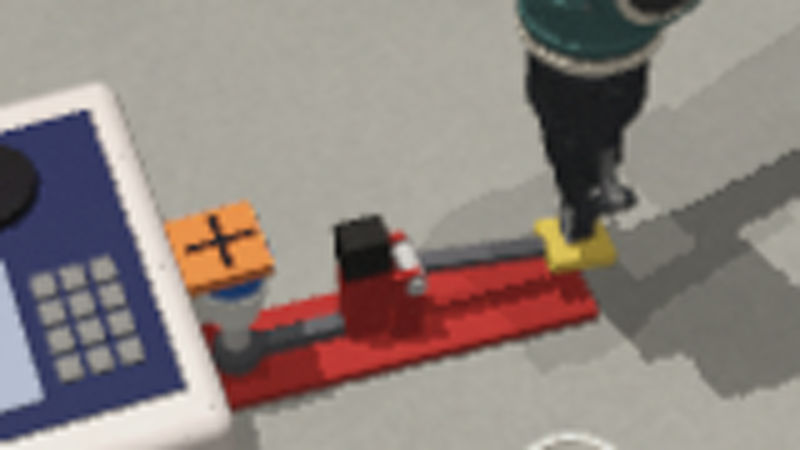

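View pics/s21.png

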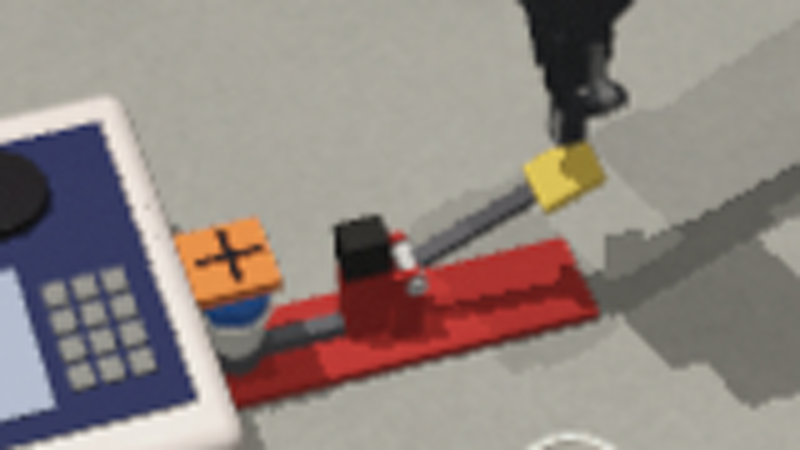

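The lug rose (cross 257→240) and came back, the handle returned fully up, and the jack did not move. I'll compare the riser before and after, since the blue looks slightly different.

```bash
python3 - <<'E'
from h import *
a=cv2.imread("pics/s16.png")[200:400,150:350];b=cv2.imread("pics/s21.png")[200:400,150:350];c=cv2.imread("pics/s20.png")[190:390,150:350]
cv2.imwrite("pics/cmp.png",cv2.resize(np.hstack([a,b,c]),(798,266),interpolation=cv2.INTER_CUBIC))
E
```

```text
(no output)
```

View pics/cmp.png

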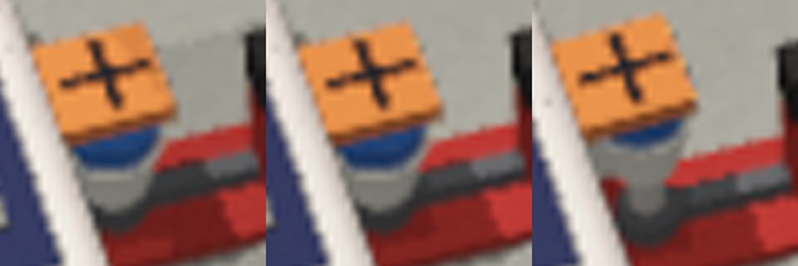

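The riser is seated the same before and after (panels 1 and 2), and the lug rests on its rim when raised (panel 3). Second press, to be held.

Request:
jog_arm:
  commands:
    - {"dx":0.012,"dy":0,"dz":-0.001,"spin":0}
    - {"dx":0.011,"dy":0,"dz":0,"spin":0}
    - {"dx":0.004,"dy":0,"dz":-0.001,"spin":0}
    - {"dx":0.005,"dy":0,"dz":-0.002,"spin":0}
    - {"dx":0.005,"dy":0,"dz":-0.002,"spin":0}
    - {"dx":0.006,"dy":0,"dz":-0.002,"spin":0}
    - {"dx":0.007,"dy":0,"dz":-0.002,"spin":0}
    - {"dx":0.007,"dy":0,"dz":-0.0015,"spin":0}

```text
clock: 25.25
eef_pos: [454.4, 92.8, 83.8]
eef_rot: [0.062, 0.704, -0.062, 0.705]
wrist_force: [-3.7, -0.9, 10.1]
gripper_width: 0.2
```

Request:
jog_arm:
  commands:
    - {"dx":0.007,"dy":0,"dz":-0.001,"spin":0}
    - {"dx":0.007,"dy":0,"dz":0,"spin":0}
    - {"dx":0.007,"dy":0,"dz":0,"spin":0}
    - {"dx":0.006,"dy":0,"dz":0,"spin":0}
    - {"dx":0.004,"dy":0,"dz":0.0005,"spin":0}
    - {"dx":0.002,"dy":0,"dz":0,"spin":0}
    - {"dx":0,"dy":0,"dz":0,"spin":0}
    - {"dx":0,"dy":0,"dz":0,"spin":0}

```text
clock: 26.05
eef_pos: [453.4, 93.0, 50.9]
eef_rot: [0.062, 0.705, -0.062, 0.704]
wrist_force: [-9.4, 1.3, 11.2]
gripper_width: 0.1
```

Request:
jog_arm:
  commands:
    - {"dx":0.001,"dy":0,"dz":-0.0015,"spin":0}
    - {"dx":0.001,"dy":0,"dz":0,"spin":0}
    - {"dx":0,"dy":0,"dz":0,"spin":0}
    - {"dx":0,"dy":0,"dz":0,"spin":0}

```text
clock: 26.45
eef_pos: [453.3, 93.1, 49.8]
eef_rot: [0.063, 0.703, -0.062, 0.705]
wrist_force: [-0.1, -1.3, 11.9]
gripper_width: 0.3
```

Request:
jog_arm:
  commands:
    - {"dx":0.001,"dy":0,"dz":0,"spin":0}
    - {"dx":0,"dy":0,"dz":0,"spin":0}
    - {"dx":0,"dy":0,"dz":0,"spin":0}

```text
clock: 26.75
eef_pos: [453.3, 93.1, 49.1]
eef_rot: [0.063, 0.703, -0.062, 0.705]
wrist_force: [-1.8, -1.7, 16.7]
gripper_width: 0.3
```

Request:
jog_arm:
  commands:
    - {"dx":0.001,"dy":0,"dz":-0.0003,"spin":0}
    - {"dx":0,"dy":0,"dz":0,"spin":0}
    - {"dx":0,"dy":0,"dz":0,"spin":0}
    - {"dx":0,"dy":0,"dz":0,"spin":0}

```text
clock: 27.15
eef_pos: [453.4, 93.2, 48.7]
eef_rot: [0.063, 0.703, -0.062, 0.706]
wrist_force: [-3.7, -3.2, 22.4]
gripper_width: 0.2
```

```bash
python3 - <<'E'
from h import *
move((453,93,49))
p,d=ctrl.read_camera('scene'); cv2.imwrite('pics/s22f.png',p); cv2.imwrite('pics/s22.png',cv2.resize(p[180:270,190:350],None,fx=5,fy=5,interpolation=cv2.INTER_CUBIC))
print(ctrl.observe()["wrist_force"])
E
```

```text
t 27.15 pos [453.4  93.2  48.7] yaw y-axis deg -10.13 tilt [-1.     0.001  0.003] F [-3.7 -3.2 22.4] w 0.2
tool d(mm) [-0.3 -0.2 -0.4]
[-3.70252039 -2.65259223 22.33821966]
```

View pics/s22.png

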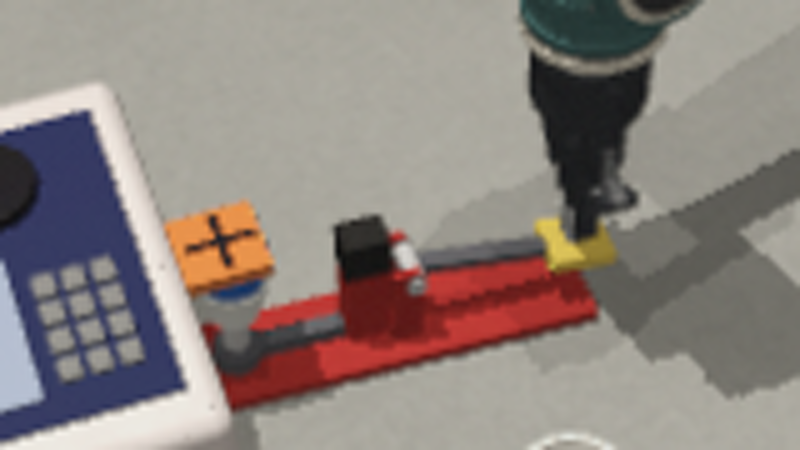

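View pics/s22f.png

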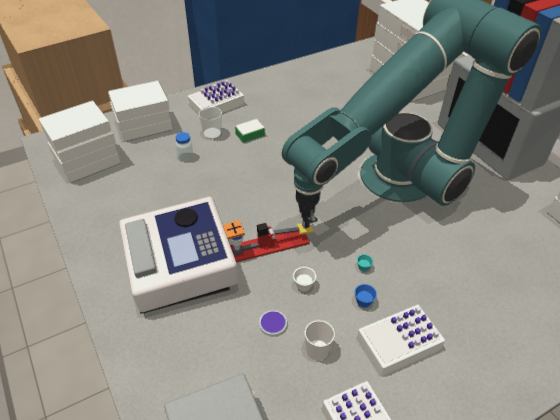

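The handle is at its stop, held steadily at about 22 N. The lug is raised (cross at (221,240), as in the first stroke), the jack is flat and unmoved, and the bystanders are in place. Handing in.

```bash
python3 - <<'E'
from workcell import ctrl
print(ctrl.hand_in())
E
```

```text
the job is handed in; nothing more can be done
None
```

The job is done and handed in at about 27 s of the 72 s allowed. The analyser's front is held up by the jack, with the arm pressing the yellow handle down. No verdict was reported.

- **Riser:** I put the smaller blue cup in the jack's saddle and let go. In the wrist and scene pictures it sat upright and centred.
- **Jack position:** I carried the jack to a spot in front of the lug and set it down. After measuring the gap with the wrist camera, I picked it up again and moved it in under the lug, then set it flat and released it. The pictures put the cups within about 1–2 mm of the lug's centre.
- **Pumping:** I pressed the handle down to its stop (about 28 N, paddle 49 mm up) and let it come fully back up. I then pressed it down again and am holding it there at about 22 N.
- **Last checks:** The lug is raised to the same height in the picture as on the first stroke. The jack did not shift, the riser is still in the saddle, and the bystanders look unmoved in the scene picture.

**Disagreements and problems:**
- The first move call was refused for missing keys, before anything moved.
- The cameras disagreed on some positions by 3–7 mm, so I relied on the close wrist views for the final alignment.
- Sideways friction on the paddle reached about 9 N on each press; I backed it off before the end of each stroke, and the jack did not move.

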